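# Unhook the cake comb from the barbed display hook and rack it

### The job

Take the steel cake comb with the blue grips off the barbed display hook by working its eye up and over the barbed tip, tilting it as needed, with a light touch: never press it on the hook with more than about 10 N (1 kg). Then stand it upright, teeth down, fully home in the slot of the wooden comb rack and let go. Handle it gently, never drop it on the worktop, and leave the gel pots and the tub where they are.

Things in the scene. Friction and masses are not known exactly. Their poses are not given: they have to be found in the camera images.
- comb: (Sizes in mm.) Loose steel cake comb, about 0.13 kg, hanging on the hook: plate 140 wide (y), 4 thick (x), teeth along the bottom, ends at z -90. Origin: middle of its hanging eye, z up, x through the eye. Eye: hole 18 wide (y -9..9), 14 high (z -7..7); webs round it reach z 15 and y +-16. Both faces are alike. It starts 34 to 44 out from the post, square to the wire, the eye's top edge on the wire.
- grip_a (a point): (mm) Middle of the comb's blue plastic grip on its +y side, 44 from the eye's middle and 17 below it (comb axes). Grip: 10 thick (x), 50 long (y 19..69), 26 high (z -30..-4); pinch it through the thickness from above.
- grip_b (a point): Middle of the like blue grip on the comb's -y side (y -69..-19 mm). Either grip will do.
- stand: (mm) Fixed display stand: dark round foot 116 across, post 14 thick, black sleeve 34 x 18 x 20 on top with a red-topped screw up to z 198. Origin: middle of the foot's underside, on the worktop, z up; its +x is the way the hook points. In the sleeve is clamped a hook of 6 round steel wire; about 80 N would shift it.
- wire (a point): (mm) On the hook wire's axis over the post (stand z 175). The wire (radius 3) runs level along the stand's +x to a bend, 62 to 112 from here (not measured: feel for it), then up and outward at 55 degrees for 26 to the tip. From the tip a 5 thick barb points back level to the post, 6.5 long: square to the limb the tip spans 3 under to 7 over its axis. An upright comb cannot pass.
- rack: (mm) Fixed wooden comb rack, 64 (x) by 176 (y). Origin: middle of its underside on the worktop, z up. One slot along y at x 0: 8 wide, 150 long with closed ends, floor at z 10, wooden walls to z 37, over them steel lips flaring to about 22 apart at z 48. A seated comb has its teeth on the slot floor, middle of the eye at z 100; it may face either way.
- slot (a point): Middle of the rack's slot floor (10 mm above the rack's underside).
- pot_red: Loose gel pot, red with white lid, 45 mm across, 39 mm high, origin at the middle of its underside. Leave alone.
- pot_green: Loose gel pot, green with white lid, 45 mm across, 39 mm high, origin at the middle of its underside. Leave alone.
- pot_yellow: Loose gel pot, yellow with white lid, 45 mm across, 39 mm high, origin at the middle of its underside. Leave alone.
- tub: Loose magenta tub with blue lid, 107 mm across, 70 mm high, origin at the middle of its underside. Leave alone.
Mind the look-alikes: they are no part of the job. There is more than one size of the rack; the one meant has the size given above.

How it is judged:
On the way:
1. the comb is off the hook: its eye is more than 165 mm from the post's axis, touching nothing of the stand, and more than 80 mm above the worktop (horizontal distance between comb and stand above 0.165 m and contact force between comb and stand below 0.01 N and height (world z) of comb above 0.08 m), for 0.1 s.
At the end, for the whole second after the job is handed in: the comb stands at rest in the rack's slot, upright within 0.25 rad, teeth on the slot floor (eye middle 90 to 104.5 mm above the rack's underside, within 8 mm of the slot's middle plane and 10 mm of its middle along the slot, plate along the slot within 0.15 rad), clear of the stand (x of comb in the frame of rack between -0.008 and 0.008 m and y of comb in the frame of rack between -0.01 and 0.01 m and z of comb in the frame of rack between 0.09 and 0.1045 m and angle between comb's own z axis and vertical below 0.25 rad and angle between the x axis of comb and the x axis of rack, either way round below 0.15 rad and linear speed of comb below 0.02 m/s and contact force between comb and stand below 0.01 N); the robot touches nothing.
It fails at once if the comb is forced against the display stand or its hook (more than 12 N) (contact force between comb and stand above 12 N).
It fails at once if the comb is jammed or dropped into the rack (more than 25 N) (contact force between comb and rack above 25 N).
It fails at once if the comb is dropped on the worktop (eye lower than 60 mm) (height (world z) of comb below 0.06 m).
It fails at once if a gel pot or the tub is moved more than 20 mm (distance of any of pot_red, pot_green, pot_yellow, tub from where it was at the start of the episode above 0.02 m).
It also fails if it takes over 62 s, if anything falls off the work surface, if the arm or the gripper's body presses on something with over 40 N, if the wrist force passes 120 N, or if a joint passes its speed limit or range.

### The arm

A 6-joint arm with a two-finger parallel gripper is mounted at the origin on a cart in front of the work surface, level with it; the furniture and walls round the work are solid. World frame = base frame: x ahead of the robot, y to its left, z up, the work surface at z = 0. Lengths are in m, angles in rad, forces in N, time in s.
With the tool pointing down it reaches from about 0.35 to 0.775 m from the base axis. Payload 7.3 kg.
Tool frame: the origin (TCP) lies midway between the tips of the shut fingers; the grasp point (between the pads) lies 19 mm behind it (robot.grip_depth is the z of the grasp point in the tool frame, in m); z points along the fingers, y is the line along which they close (so a half turn about z gives the same grasp; the last joint's range is limited). The gripper opens to 92 mm and grips with 3 to 60 N. Pads are 19 mm wide; open, the fingers measure 130 mm over their backs; the gripper's body (75 mm by 190 mm) begins 47 mm behind the grasp point.
Start: joints at [-0.146, 0.342, 1.524, -0, 1.275, -0.146], TCP at [0.525, 0, 0.227] pointing down, gripper open.
Joint ranges: [-2.53, 2.53], [-0.77, 2.02], [0.04, 2.7], [-1, 4.14], [0.28, 2.66], [-3.11, 3.11]. Speed limits (rad/s): [2.57, 2.57, 3.14, 3.14, 3.14, 3.14].

### API

Orientations are given as [roll, pitch, yaw] about the fixed x, y, z axes, in that order (R = Rz(yaw) Ry(pitch) Rx(roll)).
In Python, from cell import robot, viewer gives the robot as it stands.
- The arm moves only by the tool step_arm, never from a script. Its argument "increments" is a list of rows, each an object with "delta_pos": the shift along the tool's x, y, z in cm, a list of three; "dr": the turn, a rotation vector about the tool's x, y, z in degrees, a list of three; "fingers": the closure, from -1 (fully open) to 1 (shut), so that 0 is half open. In form: [{"delta_pos": [tx, ty, tz], "dr": [wx, wy, wz], "fingers": fingers}, ...]. A call has exactly 5 rows; each row is the pose to reach, as a shift and turn from the pose commanded when the call began, along the tool's axes at that moment; what a row does not reach only later rows make up. A row lasts 1/8 s, in which the tool goes at most 62.5 mm and 10.7 degrees, less where a joint would pass 70% of its speed; a pose out of reach is approached as far as the arm can. A call with a gripper value outside its range is refused whole. The fingers move at their own pace and stop on an object; "newtons" is the grip in N (left out, the last holds). Time passes only in rows, so rows that repeat a pose let the fingers close, or fill a call up. It gives the time, the measured TCP pose, the force, the opening and the grip force at its end, in the units of the state.
- robot.observe(): the state, without advancing time (a new reading comes with each control period).
- viewer.read_camera(name): name is "scene" or "side" or "wrist"; returns the picture (420x560x3 uint8, red, green, blue); there is no depth.
- viewer.camera_params(name): a dict with "K" (3x3 intrinsics, pixels), "T" (4x4, takes a point from camera to world coordinates). Camera axes: x right, y down, z forward; pixel columns grow to the right and rows downward; lengths in m; the calibration is good to about 2 mm. A picture is of the moment at which its call begins: read the wrist's pose just before it. camera_params takes no time and is no camera call; for the wrist camera it gives the pose at the moment of the call.
- robot.hand_in(): hands the job in; it is judged then, once.
The state is a dict: "time": time; "qpos": joint angles; "qvel": joint speeds; "joint_efforts": joint torques, N m; "tool_pos": TCP position; "tool_rot": TCP orientation; "contact_force": force on the tool from outside, world axes, zero at the start; "torque": the same for the moment, N m; "opening": finger opening in m; "grip_force": force on a finger pad.
Only numpy, scipy, OpenCV 4.12 (cv2) and the standard library are available. Lean on these libraries where they do the work, as an engineer would, in place of code of your own. Each camera call takes 0.05 s, during which the arm holds its last target. There are 200 camera calls.

## Working session

There is one attempt and no reset: what is moved stays moved. The work goes in short steps, Python scripts to look and compute and a tool call to move; the robot and the scene stay as the last step left them, time stands still between calls to the robot, and variables do not carry over. Pictures are saved under pics/ and viewed, at most 10 in all, crops included, and the job is handed in when it is done.

Besides the shell and the picture viewer there is one more tool, called as a command line: name --argument value ..., lists and objects as JSON in quotes. step_arm: Moves the arm, as the interface text tells. Its arguments: {"type":"object","properties":{"increments":{"type":"array"},"newtons":{"type":"number"}},"required":["increments"]}

```bash
mkdir -p pics; ls
python3 - <<'E'
from cell import robot, viewer
import cv2,numpy as np
for n in ["scene","side"]:
    im=viewer.read_camera(n); cv2.imwrite(f"pics/{n}0.png",im[:,:,::-1])
    p=viewer.camera_params(n); print(n,np.round(p["K"],1).tolist(),np.round(p["T"],3).tolist())
s=robot.observe(); print(s)
E
```

```text
pics
scene [[493.7, 0.0, 273.2], [0.0, 493.7, 202.9], [0.0, 0.0, 1.0]] [[0.822, -0.217, 0.526, -0.113], [-0.569, -0.354, 0.742, -0.992], [0.025, -0.91, -0.415, 0.646], [0.0, 0.0, 0.0, 1.0]]
side [[507.4, 0.0, 276.7], [0.0, 507.4, 210.7], [0.0, 0.0, 1.0]] [[0.989, -0.075, 0.127, 0.382], [-0.147, -0.515, 0.845, -1.386], [0.002, -0.854, -0.52, 0.936], [0.0, 0.0, 0.0, 1.0]]
{'time': 0.1, 'qpos': array([-1.46006680e-01,  3.42630293e-01,  1.52488851e+00, -4.95930381e-06,
        1.27541831e+00, -1.46019058e-01]), 'qvel': array([-4.33366788e-04, -7.05133177e-04, -3.10529500e-03, -1.74322940e-04,
        1.24880919e-03, -1.66000096e-05]), 'joint_efforts': array([ 1.49919495e-03, -4.32001984e+01, -2.44694173e+01,  7.19219679e-02,
        5.25739230e-02, -9.79429342e-05]), 'tool_pos': array([5.24645945e-01, 6.92912774e-05, 2.26137788e-01]), 'tool_rot': array([-3.14026181e+00, -1.90927939e-04,  1.57081003e+00]), 'contact_force': array([-0.04616504, -0.37292505,  1.08194179]), 'torque': array([ 0.00027639,  0.05381172, -0.02500178]), 'grip_force': 0.0, 'opening': 0.09174539767351333}
```

View pics/scene0.png

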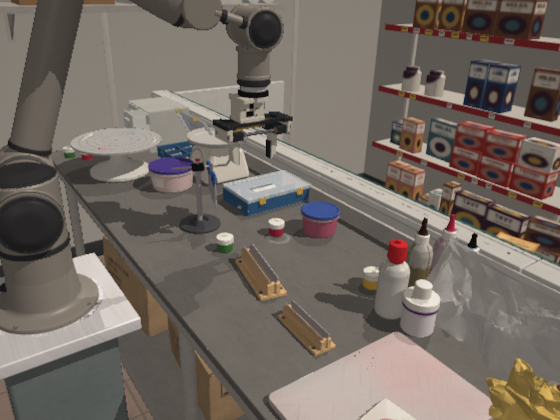

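View pics/side0.png

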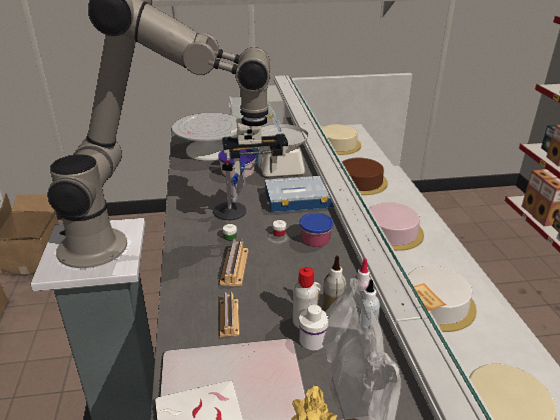

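The scene view shows the stand's foot at (200,223), the comb hanging at (213,178), and two racks at (261,273) and (306,328). In the side view these are at (230,211), (236,178), (235,264) and (229,315). The combs and racks need a closer look.

Run:
```python
import cv2,numpy as np
a=cv2.imread("pics/scene0.png");b=cv2.imread("pics/side0.png")
A=cv2.resize(a[140:240,165:265],(400,400),interpolation=cv2.INTER_CUBIC)
B=cv2.resize(b[140:240,190:290],(400,400),interpolation=cv2.INTER_CUBIC)
cv2.imwrite("pics/c1.png",np.hstack([A,B]))
A=cv2.resize(a[235:365,220:350],(400,400),interpolation=cv2.INTER_CUBIC)
B=cv2.resize(b[220:350,180:310],(400,400),interpolation=cv2.INTER_CUBIC)
cv2.imwrite("pics/c2.png",np.hstack([A,B]))
```

```text
(no output)
```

View pics/c1.png

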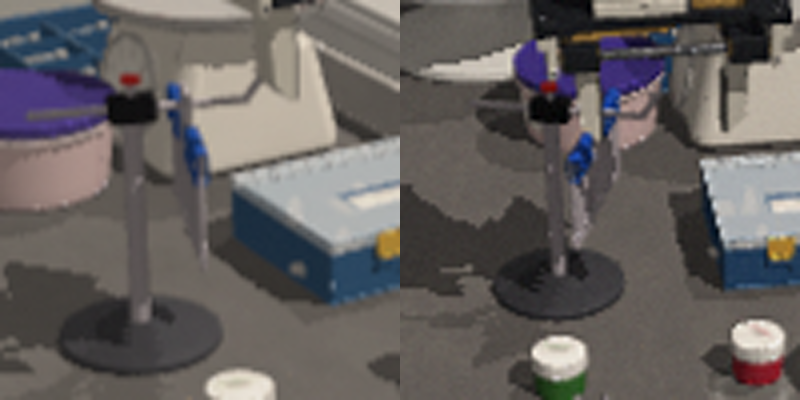

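View pics/c2.png

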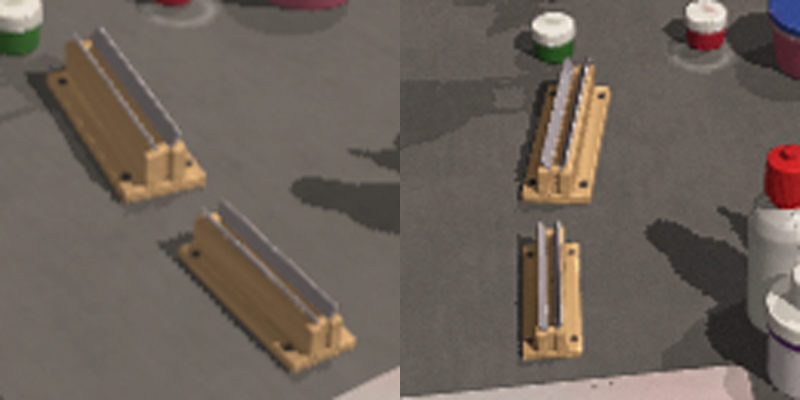

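c1 shows the comb's two blue grips (scene crop at (174,98) and (196,155)), the red screw (130,78), and the hook rising at (240,98). Rack candidates are scene (261,273) and (306,328). I'll measure their lengths; no other comb is visible.

```bash
cat > h.py <<'E'
import numpy as np, cv2
from cell import robot, viewer
def ray(n,uv,P=None):
    p=P or viewer.camera_params(n);T=np.array(p["T"]);d=T[:3,:3]@np.linalg.inv(p["K"])@[uv[0],uv[1],1.]
    return T[:3,3],d/np.linalg.norm(d)
def onz(n,uv,z,P=None):
    o,d=ray(n,uv,P);return o+d*(z-o[2])/d[2]
def tri(r1,r2):
    (a,d),(b,e)=r1,r2
    s=np.linalg.lstsq(np.c_[d,-e],b-a,rcond=None)[0]
    p,q=a+d*s[0],b+e*s[1];return (p+q)/2,np.linalg.norm(p-q)
E
python3 - <<'E'
from h import *
np.set_printoptions(precision=4,suppress=True)
k=130/400
def S(x,y):return (165+x/4,140+y/4)
def D(x,y):return (190+(x-400)/4,140+y/4)
def S2(x,y):return (220+x*k,235+y*k)
def D2(x,y):return (180+(x-400)*k,220+y*k)
for nm,a,b in [("red",(130,80),(549,88)),("gripL(back)",(174,98),(611,104)),("gripR",(196,155),(580,158)),("bend",(238,100),(637,113)),("tip",(258,76),(657,93)),("sleeve",(131,106),(550,108))]:
    print(nm,*tri(ray("scene",S(*a)),ray("side",D(*b))))
print("foot",onz("scene",S(141,332),.005),onz("side",D(559,282),.005))
for nm,pts in {"A":[(125,191),(206,178),(47,77)],"B":[(293,362),(354,338),(180,248)]}.items():
    q=[onz("scene",S2(*p),.010) for p in pts];print(nm,q,[np.linalg.norm(q[0]-x) for x in q[1:]])
for nm,pts in {"A":[(523,197),(591,197),(609,88),(540,90)],"B":[(523,353),(581,353),(579,243),(523,245)]}.items():
    q=[onz("side",D2(*p),.010) for p in pts];print(nm,np.array(q),[np.linalg.norm(q[i]-q[i-1]) for i in range(4)],np.mean(q,0))
E
```

```text
red [0.4454 0.1546 0.1931] 0.0005437827321865023
gripL(back) [0.4995 0.1952 0.1561] 0.0031720623432495384
gripR [0.4656 0.1015 0.153 ] 0.00010234362517138137
bend [0.5171 0.1357 0.1727] 0.0021769704905188173
tip [0.5349 0.1394 0.187 ] 0.004421078379076592
sleeve [0.4454 0.1547 0.1745] 0.00048470881829949705
foot [0.4439 0.1508 0.005 ] [0.445  0.1515 0.005 ]
A [array([ 0.3876, -0.2477,  0.01  ]), array([ 0.4456, -0.2659,  0.01  ]), array([ 0.4203, -0.0841,  0.01  ])] [np.float64(0.060777522396261885), np.float64(0.16679290301359287)]
B [array([ 0.3764, -0.4503,  0.01  ]), array([ 0.422 , -0.4543,  0.01  ]), array([ 0.3829, -0.3221,  0.01  ])] [np.float64(0.04576527859437228), np.float64(0.12841004669360306)]
A [[ 0.3895 -0.2541  0.01  ]
 [ 0.4515 -0.2632  0.01  ]
 [ 0.485  -0.0941  0.01  ]
 [ 0.4155 -0.0875  0.01  ]] [np.float64(0.16859276877140444), np.float64(0.06265284494223762), np.float64(0.1723092404958465), np.float64(0.06986816204097886)] [ 0.4354 -0.1747  0.01  ]
B [[ 0.3791 -0.452   0.01  ]
 [ 0.4258 -0.4588  0.01  ]
 [ 0.4353 -0.3249  0.01  ]
 [ 0.3861 -0.3204  0.01  ]] [np.float64(0.131779750346313), np.float64(0.04718338496274643), np.float64(0.1342494637127264), np.float64(0.049479157591630504)] [ 0.4066 -0.389   0.01  ]
```

Rack A (scene (261,273), about 170 x 63 mm) is the one. B, at about 132 x 48 mm, is the look-alike. The hook points roughly -18° from x. I'll approach grip_b with the yaw aligned and get a wrist view.

step_arm --increments '[{"delta_pos":[2,-1.5,-1],"dr":[0,0,6],"fingers":-1},{"delta_pos":[5,-3,-2],"dr":[0,0,12],"fingers":-1},{"delta_pos":[8,-6,-3],"dr":[0,0,18],"fingers":-1},{"delta_pos":[8,-6,-3],"dr":[0,0,18],"fingers":-1},{"delta_pos":[8,-6,-3],"dr":[0,0,18],"fingers":-1}]'

```text
time: 0.72
tool_pos: [0.4652, 0.0798, 0.2566]
tool_rot: [3.141, 0.0, 1.258]
contact_force: [0.0, -0.5, -0.1]
opening: 0.0918
grip_force: 0.0
```

Run:
```python
from h import *
import json
p=viewer.camera_params("wrist"); im=viewer.read_camera("wrist"); cv2.imwrite("pics/w1.png",im[:,:,::-1])
json.dump({k:np.array(p[k]).tolist() for k in "KT"},open("w1.json","w")); print(np.round(p["T"],4),p["K"])
s=robot.observe(); print(s["qpos"],s["tool_pos"],s["tool_rot"])
```

```text
[[ 9.513e-01 -2.953e-01 -8.810e-02  4.894e-01]
 [-3.082e-01 -9.121e-01 -2.702e-01  1.535e-01]
 [-6.000e-04  2.842e-01 -9.588e-01  4.138e-01]
 [ 0.000e+00  0.000e+00  0.000e+00  1.000e+00]] [[325.29133362   0.         282.00350004]
 [  0.         325.29133362 205.79066415]
 [  0.           0.           1.        ]]
[ 6.96760122e-03  2.21075270e-01  1.60910333e+00 -2.80229457e-04
  1.31160319e+00  3.20717944e-01] [0.46537113 0.07955827 0.25639358] [-3.14149855e+00  3.16669792e-04  1.25711785e+00]
```

View pics/w1.png

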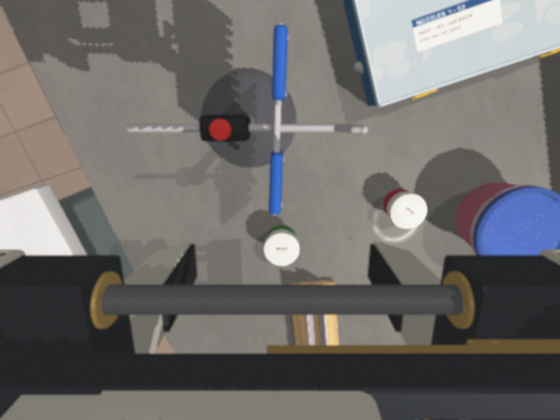

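The wrist view shows the red screw at (220,129), the wire running right to the tip at (366,129), the blue grips at (280,62) and (277,183), and rack A at (315,310). Next I'll measure the comb and hook.

Run:
```python
from h import *
import json
np.set_printoptions(precision=4,suppress=True)
P=json.load(open("w1.json")); im=cv2.imread("pics/w1.png"); h=cv2.cvtColor(im,cv2.COLOR_BGR2HSV)
m=cv2.inRange(h,(105,150,60),(125,255,255)); m[:, :250]=0; m[:,310:]=0
n,l,st,c=cv2.connectedComponentsWithStats(m)
G=[]
for i in range(1,n):
    if st[i,4]>100:
        r=cv2.minAreaRect(np.argwhere(l==i)[:,::-1].astype(np.float32)); w=onz("wrist",c[i],.167,P); print(st[i],c[i],w); 
        y0,y1=st[i,1],st[i,1]+st[i,3]
        e=[onz("wrist",(np.argwhere(l==i)[np.argwhere(l==i)[:,0]==y][:,1].mean(),y),.167,P) for y in (y0+1,y1-2)];print(" ends",e,np.linalg.norm(e[0]-e[1])); G+=e
ys=[p for p in G]; d=ys[0]-ys[-1]; print("total",np.linalg.norm(d),"yaw of comb y from +y deg",np.degrees(np.arctan2(-d[0],d[1])))
r=cv2.inRange(h,(0,170,80),(6,255,255));r[:,260:]=0; n,l,st,c=cv2.connectedComponentsWithStats(r)
i=1+np.argmax(st[1:,4]); red=onz("wrist",c[i],.198,P); print("red",c[i],red)
tip=onz("wrist",(366,129.5),.196,P);print("tip",tip,"len",np.linalg.norm(tip-red),np.degrees(np.arctan2(*(tip-red)[1::-1])))
for uv in [(255,127.5),(300,129),(130,129)]: print(onz("wrist",uv,.175,P))
# side-view cap/tip brightness
p=im[120:140,330:372].copy(); cv2.imwrite("pics/tipcrop.png",cv2.resize(p,None,fx=12,fy=12,interpolation=cv2.INTER_CUBIC))
```

```text
[273  26  14  74 855] [279.4596  62.1029] [0.4973 0.1842 0.167 ]
 ends [array([0.5048, 0.2049, 0.167 ]), array([0.4893, 0.1617, 0.167 ])] 0.045905060235547156
[270 153  12  60 620] [275.4871 182.3968] [0.4677 0.1034 0.167 ]
 ends [array([0.4753, 0.124 , 0.167 ]), array([0.4597, 0.0816, 0.167 ])] 0.04517385956088766
total 0.1312985050553511 yaw of comb y from +y deg -20.10662976450561
red [219.7228 129.1821] [0.4471 0.1542 0.198 ]
tip [0.5375 0.1246 0.196 ] len 0.09513644611172595 -18.137801619557635
[0.4671 0.1476 0.175 ]
[0.4973 0.1367 0.175 ]
[0.3816 0.1742 0.175 ]
```

step_arm --increments '[{"delta_pos":[0,0,-2],"dr":[-10,0,0],"fingers":-1},{"delta_pos":[0,0,-2],"dr":[-20,0,0],"fingers":-1},{"delta_pos":[0,0,-2],"dr":[-30,0,0],"fingers":-1},{"delta_pos":[0,0,-2],"dr":[-40,0,0],"fingers":-1},{"delta_pos":[0,0,-2],"dr":[-50,0,0],"fingers":-1}]'

```text
time: 1.4
tool_pos: [0.4649, 0.0733, 0.283]
tool_rot: [2.349, 0.008, 1.246]
contact_force: [0.5, -1.6, -0.1]
opening: 0.0922
grip_force: 0.0
```

Run:
```python
from h import *
s=robot.observe(); print(s["qpos"],s["tool_pos"],s["tool_rot"])
```

```text
[ 0.26464159 -0.06121361  2.12903604 -0.8721491   0.54998258  1.22674835] [0.46493349 0.07325853 0.2829876 ] [2.34902585 0.00789514 1.24646556]
```

```bash
cat > kin.py <<'E'
import numpy as np
from scipy.spatial.transform import Rotation as R
from scipy.optimize import least_squares
D=[([-1.46006680e-01,3.42630293e-01,1.52488851,0,1.27541831,-1.46019058e-01],[.52464595,.00006929,.22613779],[-3.14026181,-.00019,1.57081]),
([6.96760122e-03,2.21075270e-01,1.60910333,-2.80229457e-04,1.31160319,3.20717944e-01],[.46537113,.07955827,.25639358],[-3.14149855,.000316,1.25711785]),
([.26464159,-.06121361,2.12903604,-.8721491,.54998258,1.22674835],[.46493349,.07325853,.2829876],[2.34902585,.00789514,1.24646556])]
rz=lambda a:R.from_euler('z',a); ry=lambda a:R.from_euler('y',a)
def rot(q): return rz(q[0])*ry(q[1]+q[2])*rz(q[3])*ry(q[4])*rz(q[5])
C=(rot(D[1][0]).inv()*R.from_euler('xyz',D[1][2]))
def pos(q,p):
    A=rz(q[0]); 
    return A.apply([p[0],p[1],p[2]]+ry(q[1]).apply([0,0,p[3]])+ry(q[1]+q[2]).apply([p[4],0,p[5]]))+rot(q).apply([0,0,p[6]])
S=least_squares(lambda p:np.r_[np.concatenate([pos(q,p)-t for q,t,_ in D])*100,(p-[0,.08,.3,.4,0,.4,.25])*.01],[0,.08,.3,.4,0,.4,.25])
p=S.x
def fk(q): return pos(q,p),rot(q)*C
lo=np.array([-2.53,-.77,.04,-1,.28,-3.11]);hi=np.array([2.53,2.02,2.7,4.14,2.66,3.11])
def ik(t,Rt,q0):
    f=lambda q:np.r_[(pos(q,p)-t)*10,((rot(q)*C)*Rt.inv()).as_rotvec()]
    s=least_squares(f,np.clip(q0,lo+1e-6,hi-1e-6),bounds=(lo,hi)); return s.x,np.linalg.norm(f(s.x))
E
python3 - <<'E'
from kin import *
np.set_printoptions(precision=3,suppress=True)
print(p,S.fun[:9]*10)
for q,t,e in D: print((rot(q)*C*R.from_euler('xyz',e).inv()).magnitude(), C.as_euler('xyz'))
post=np.array([.447,.154,0]);yaw=np.radians(-19)
cx=np.array([np.cos(yaw),np.sin(yaw),0]);cy=np.array([-cx[1],cx[0],0]);uz=np.array([0,0,1.])
B=R.from_matrix(np.c_[cy,cx,-uz])  # tool x=cy,y=cx,z=down
for side in (-.054,.054):
  for a in (-20,0,20):
    q=np.array(D[1][0])
    for tl in (0,15,30,40,45,50,55):
      ct=np.radians(tl); 
      Rc=R.from_rotvec(-cy*ct)
      # eye centre near tip
      eye=post+cx*(.08+.018)+uz*(.175+.022)
      Rt=Rc*R.from_rotvec(cx*np.radians(a))*B
      g=eye+Rc.apply(cy*side-uz*.017); t=g+Rt.apply([0,0,.019])
      q,e=ik(t,Rt,q)
      if tl>=30: print(side,a,tl,q,round(e,4))
E
```

```text
[0.    0.076 0.223 0.506 0.046 0.38  0.318] [ 0.     0.001  0.     0.    -0.001 -0.     0.    -0.    -0.   ]
6.489259579618064e-06 [-0.     0.     1.571]
2.2204461898710147e-16 [-0.     0.     1.571]
6.809497662887427e-07 [-0.     0.     1.571]
-0.054 -20 30 [ 0.295  0.398  1.812 -0.792  0.889  1.223] 0.0
-0.054 -20 40 [ 0.334  0.398  1.885 -1.     0.84   1.492] 0.0339
-0.054 -20 45 [ 0.335  0.399  1.877 -1.     0.848  1.518] 0.1126
-0.054 -20 50 [ 0.337  0.4    1.868 -1.     0.859  1.546] 0.191
-0.054 -20 55 [ 0.34   0.402  1.858 -1.     0.873  1.575] 0.2691
-0.054 0 30 [ 0.103  0.258  1.979 -0.484  0.47   0.82 ] 0.0
-0.054 0 40 [ 0.141  0.253  2.077 -1.     0.342  1.351] 0.0226
-0.054 0 45 [ 0.132  0.247  2.078 -1.     0.327  1.342] 0.1041
-0.054 0 50 [ 0.121  0.241  2.081 -1.     0.309  1.331] 0.1852
-0.054 0 55 [ 0.109  0.233  2.086 -1.     0.286  1.318] 0.2659
-0.054 20 30 [-0.164  0.217  2.099  0.812  0.364 -0.628] 0.0
-0.054 20 40 [-0.175  0.22   2.224  1.72   0.28  -1.601] 0.0315
-0.054 20 45 [-0.135  0.23   2.273  2.292  0.28  -2.17 ] 0.0024
-0.054 20 50 [-0.123  0.255  2.32
[... 317 characters left out ...]
 1.018  1.64 ] 0.1179
0.054 -20 55 [ 0.526  0.547  1.656 -1.     1.042  1.669] 0.1957
0.054 0 30 [ 0.316  0.373  1.799 -0.553  0.612  1.048] 0.0
0.054 0 40 [ 0.371  0.373  1.902 -1.     0.516  1.511] 0.0002
0.054 0 45 [ 0.373  0.374  1.893 -1.     0.527  1.509] 0.083
0.054 0 50 [ 0.375  0.373  1.885 -1.     0.538  1.507] 0.1656
0.054 0 55 [ 0.377  0.373  1.877 -1.     0.548  1.506] 0.2481
0.054 20 30 [ 0.106  0.301  1.972  0.412  0.28  -0.019] 0.0004
0.054 20 40 [0.128 0.299 1.953 0.228 0.28  0.12 ] 0.1532
0.054 20 45 [ 0.285  0.324  1.979 -1.     0.28   1.432] 0.2021
0.054 20 50 [ 0.283  0.321  1.975 -1.     0.28   1.407] 0.2448
0.054 20 55 [ 0.281  0.318  1.972 -1.     0.28   1.381] 0.3023
```

The kinematic fit is exact. A gripper lean of about 20–30° about the comb normal on grip_b makes the tilt reachable. The current tilted pose gives a second view of the hook.

Run:
```python
from h import *
import json
p=viewer.camera_params("wrist"); im=viewer.read_camera("wrist")[:,:,::-1]; cv2.imwrite("pics/w2.png",im)
json.dump({k:np.array(p[k]).tolist() for k in "KT"},open("w2.json","w"))
P=p
for w in [(.447,.154,.198),(.537,.1246,.196),(.5214,.1297,.175)]:
    T=np.array(p["T"]);c=np.array(p["K"])@(T[:3,:3].T@(np.array(w)-T[:3,3]));print(c[:2]/c[2])
from kin import *
np.set_printoptions(precision=3,suppress=True)
post=np.array([.447,.154,0]);yaw=np.radians(-19)
cx=np.array([np.cos(yaw),np.sin(yaw),0]);cy=np.array([-cx[1],cx[0],0]);uz=np.array([0,0,1.])
B=R.from_matrix(np.c_[cy,cx,-uz])
for side in (-.05,):
  for a in (25,30,35,40,50):
    q=np.array(D[1][0]);em=0;dm=0;q5=9
    for k,tl in enumerate(np.arange(0,60,2)):
      ct=np.radians(tl);Rc=R.from_rotvec(-cy*ct)
      f=tl/55; eye=post+cx*(.05+.05*f)+uz*(.175+.022*max(0,f*2-1))
      Rt=Rc*R.from_rotvec(cx*np.radians(a))*B
      g=eye+Rc.apply(cy*side-uz*.017); t=g+Rt.apply([0,0,.019]); qo=q
      q,e=ik(t,Rt,q);em=max(em,e);q5=min(q5,q[4])
      if k: dm=max(dm,np.abs(q-qo).max())
      if tl in(0,30,54): print("   ",tl,q)
    print(a,"err",em,"maxstep",dm,"q5min",q5)
```

```text
[120.1232551  120.71114809]
[249.5243129  116.41033288]
[215.29210272 116.324163  ]
    0 [-0.242  0.328  1.915  0.551  0.934 -0.251]
    30 [-0.215  0.241  2.188  1.216  0.402 -1.079]
    54 [-0.191  0.304  2.374  2.544  0.596 -2.542]
25 err 1.090882133772143e-09 maxstep 0.14996349857708569 q5min 0.3616529112219973
    0 [-0.296  0.339  1.943  0.66   0.953 -0.381]
    30 [-0.286  0.262  2.203  1.337  0.515 -1.259]
    54 [-0.277  0.327  2.38   2.338  0.695 -2.433]
30 err 1.8938705218430037e-10 maxstep 0.10995576859611367 q5min 0.4952045943508978
    0 [-0.348  0.357  1.969  0.761  0.982 -0.506]
    30 [-0.352  0.293  2.213  1.399  0.632 -1.38 ]
    54 [-0.355  0.358  2.375  2.172  0.796 -2.364]
35 err 2.3139915727226618e-11 maxstep 0.08777320866382965 q5min 0.6229233755173903
    0 [-0.397  0.382  1.993  0.851  1.021 -0.623]
    30 [-0.412  0.332  2.216  1.427  0.746 -1.47 ]
    54 [-0.424  0.395  2.362  2.033  0.893 -2.319]
40 err 8.314700667471556e-12 maxstep 0.07369326262081421 q5min 0.7429467047920789
    0 [-0.485  0.45   2.033  1.     1.119 -0.833]
    30 [-0.511  0.429  2.206  1.432  0.96  -1.599]
    54 [-0.529  0.481  2.31   1.81   1.072 -2.265]
50 err 8.813325389833992e-10 maxstep 0.05875777659036996 q5min 0.9595260861286773
```

View pics/w2.png

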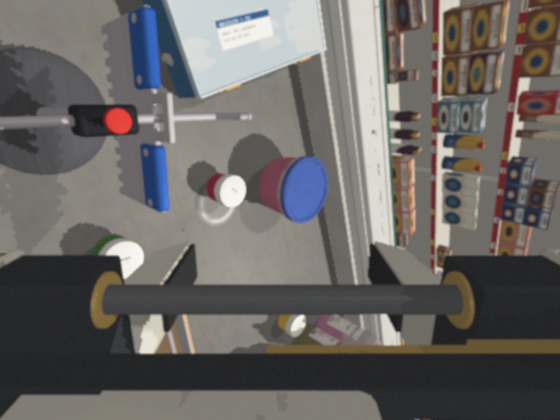

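The tilted view shows the red screw at (118,121), the comb at (165,118), and the tip at (251,117). Next: triangulate the tip, then plan the pregrasp.

```bash
cat > plan.py <<'E'
import numpy as np, json, os
from scipy.spatial.transform import Rotation as R
from kin import ik
O=np.array([.447,.155,0]);yaw=np.radians(-19);LEAN=30;SIDE=-.05
def frame(yaw):
    cx=np.array([np.cos(yaw),np.sin(yaw),0]);return cx,np.array([-cx[1],cx[0],0]),np.array([0,0,1.])
def pose(eye,tilt,yaw=yaw,back=0):
    cx,cy,uz=frame(yaw);Rc=R.from_rotvec(-cy*np.radians(tilt))
    Rt=Rc*R.from_rotvec(cx*np.radians(LEAN))*R.from_matrix(np.c_[cy,cx,-uz])
    return np.array(eye)+Rc.apply(cy*SIDE-uz*.017)+Rt.apply([0,0,.019-back]),Rt
def hook(u,z,tilt,back=0): return pose(O+u*frame(yaw)[0]+[0,0,z],tilt,back=back)
def load(): c=json.load(open("cmd.json"));return np.array(c["p"]),R.from_quat(c["q"])
def save(p,r): json.dump({"p":list(p),"q":list(r.as_quat())},open("cmd.json","w"))
def rows(ts,f,q0=None,dry=False):
    p,r=load();out=[]
    for t,rt in ts:
        d=np.round(r.inv().apply(t-p)*100,2);w=np.round(np.degrees((r.inv()*rt).as_rotvec()),1)
        out.append({"delta_pos":d.tolist(),"dr":w.tolist(),"fingers":f})
        if q0 is not None: q0,e=ik(t,rt,q0); print("ik",np.round(q0,2),"err %.4f"%e)
    print(json.dumps(out)); save(p+r.apply(d/100),r*R.from_rotvec(np.radians(w)))
def eye(s,yaw=yaw):  # eye estimate from measured tool pose
    cx,cy,uz=frame(yaw);Rt=R.from_euler('xyz',s["tool_rot"]);Rc=Rt*(R.from_rotvec(cx*np.radians(LEAN))*R.from_matrix(np.c_[cy,cx,-uz])).inv()
    e=s["tool_pos"]-Rt.apply([0,0,.019])-Rc.apply(cy*SIDE-uz*.017);return (e-O)@cx,(e-O)@cy,e[2],np.degrees(-Rc.as_rotvec()@cy)
E
python3 - <<'E'
from h import *
from plan import *
P1,P2=[json.load(open(f"w{i}.json")) for i in (1,2)]
for a,b in [((366,129.5),(251.5,117)),((220,129),(118,121))]:
    t,g=tri(ray(0,a,P1),ray(0,b,P2));print(t,g,(t-O)@frame(yaw)[0])
s=robot.observe();print(s["tool_pos"],s["tool_rot"])
r=R.from_euler('xyz',[3.14159,0,np.pi/2]); r=r*R.from_rotvec([0,0,np.radians(18)]);p=np.array([.525,0,.227])+R.from_euler('xyz',[3.14159,0,np.pi/2]).apply([.08,-.06,-.03])
p=p+r.apply([0,0,-.02]);r=r*R.from_rotvec([np.radians(-50),0,0]);print(p,r.as_euler('xyz'))
save(p,r)
t=hook(.037,.171,0,back=.07);print(t[0])
from scipy.spatial.transform import Slerp
sl=Slerp([0,1],R.concatenate([r,t[1]]))
rows([(p+(t[0]-p)*k,sl(k)) for k in (.16,.32,.48,.64,.8)],-.3,s["qpos"])
rows([(t[0],t[1])]*5,-.3)
E
```

```text
[0.53692554 0.12458852 0.19833407] 0.0006840463350918425 0.09492727556571905
[0.44678018 0.15406671 0.1953698 ] 0.00044705293208655326 9.600814677823604e-05
[0.4641044  0.07266688 0.28264677] [2.34490096 0.00828072 1.24505759]
[0.46499987 0.08       0.27699984] [ 2.26892550e+00 -8.20004342e-07  1.25663706e+00]
[0.45740379 0.07156733 0.1981673 ]
ik [ 0.17 -0.07  2.16 -0.64  0.42  0.99] err 0.0000
ik [ 0.03 -0.07  2.13 -0.08  0.46  0.4 ] err 0.0000
ik [-0.1  -0.04  2.08  0.27  0.6   0.04] err 0.0000
ik [-0.21  0.02  2.04  0.44  0.77 -0.16] err 0.0000
ik [-0.3   0.1   1.99  0.53  0.93 -0.27] err 0.0000
[{"delta_pos": [-0.17, -1.01, 0.75], "dr": [7.8, 4.4, 2.2], "fingers": -0.3}, {"delta_pos": [-0.33, -2.03, 1.51], "dr": [15.5, 8.8, 4.5], "fingers": -0.3}, {"delta_pos": [-0.5, -3.04, 2.26], "dr": [23.3, 13.3, 6.7], "fingers": -0.3}, {"delta_pos": [-0.66, -4.05, 3.02], "dr": [31.1, 17.7, 9.0], "fingers": -0.3}, {"delta_pos": [-0.83, -5.07, 3.77], "dr": [38.8, 22.1, 11.2], "fingers": -0.3}]
[{"delta_pos": [-0.83, -0.35, 1.31], "dr": [9.8, 5.5, 2.8], "fingers": -0.3}, {"delta_pos": [-0.83, -0.35, 1.31], "dr": [9.8, 5.5, 2.8], "fingers": -0.3}, {"delta_pos": [-0.83, -0.35, 1.31], "dr": [9.8, 5.5, 2.8], "fingers": -0.3}, {"delta_pos": [-0.83, -0.35, 1.31], "dr": [9.8, 5.5, 2.8], "fingers": -0.3}, {"delta_pos": [-0.83, -0.35, 1.31], "dr": [9.8, 5.5, 2.8], "fingers": -0.3}]
```

step_arm --increments '[{"delta_pos":[-0.17,-1.0,0.75],"dr":[7.8,4.4,2.2],"fingers":-0.3},{"delta_pos":[-0.33,-2.0,1.5],"dr":[15.5,8.8,4.5],"fingers":-0.3},{"delta_pos":[-0.5,-3.0,2.25],"dr":[23.3,13.3,6.7],"fingers":-0.3},{"delta_pos":[-0.65,-4.0,3.0],"dr":[31.1,17.7,9.0],"fingers":-0.3},{"delta_pos":[-0.8,-5.0,3.8],"dr":[38.8,22.1,11.2],"fingers":-0.3}]'

```text
time: 2.08
tool_pos: [0.4565, 0.0687, 0.2227]
tool_rot: [2.917, -0.341, 1.259]
contact_force: [-0.3, -0.9, -1.4]
opening: 0.0595
grip_force: 0.0
```

step_arm --increments '[{"delta_pos":[-0.8,-0.35,1.3],"dr":[9.8,5.5,2.8],"fingers":-0.3},{"delta_pos":[-0.8,-0.35,1.3],"dr":[9.8,5.5,2.8],"fingers":-0.3},{"delta_pos":[-0.8,-0.35,1.3],"dr":[9.8,5.5,2.8],"fingers":-0.3},{"delta_pos":[-0.8,-0.35,1.3],"dr":[9.8,5.5,2.8],"fingers":-0.3},{"delta_pos":[-0.8,-0.35,1.3],"dr":[9.8,5.5,2.8],"fingers":-0.3}]'

```text
time: 2.7
tool_pos: [0.4532, 0.0662, 0.2069]
tool_rot: [3.099, -0.434, 1.219]
contact_force: [0.5, -0.1, -1.2]
opening: 0.0597
grip_force: 0.0
```

Run:
```python
from h import *
from plan import *
s=robot.observe();t=hook(.037,.171,0,back=.07);print(s["qpos"],s["tool_pos"],t[0],(R.from_euler('xyz',s["tool_rot"]).inv()*t[1]).as_rotvec(True))
```

```text
[-0.33036339  0.16506525  1.91903668  0.50102936  1.05920397 -0.21939481] [0.45319575 0.06619052 0.20692231] [0.45740379 0.07156733 0.1981673 ] [ 2.93297724  5.1745284  -0.89347906]
```

Run:
```python
from h import *
from plan import *
s=robot.observe();save(s["tool_pos"],R.from_euler('xyz',s["tool_rot"]))
rows([hook(.037,.171,0,back=b) for b in (.065,.055,.05,.045,.04)],-.3,s["qpos"])
```

```text
ik [-0.37  0.23  1.92  0.6   1.1  -0.35] err 0.0000
ik [-0.36  0.24  1.93  0.61  1.07 -0.35] err 0.0000
ik [-0.35  0.25  1.94  0.61  1.06 -0.36] err 0.0000
ik [-0.35  0.26  1.94  0.62  1.04 -0.36] err 0.0000
ik [-0.34  0.26  1.95  0.62  1.03 -0.36] err 0.0000
[{"delta_pos": [0.27, 0.14, 1.57], "dr": [2.9, 5.2, -0.9], "fingers": -0.3}, {"delta_pos": [0.36, 0.09, 2.57], "dr": [2.9, 5.2, -0.9], "fingers": -0.3}, {"delta_pos": [0.4, 0.06, 3.06], "dr": [2.9, 5.2, -0.9], "fingers": -0.3}, {"delta_pos": [0.45, 0.04, 3.56], "dr": [2.9, 5.2, -0.9], "fingers": -0.3}, {"delta_pos": [0.49, 0.01, 4.06], "dr": [2.9, 5.2, -0.9], "fingers": -0.3}]
```

step_arm --increments '[{"delta_pos":[0.3,0.1,1.6],"dr":[2.9,5.2,-0.9],"fingers":-0.3},{"delta_pos":[0.4,0.1,2.6],"dr":[2.9,5.2,-0.9],"fingers":-0.3},{"delta_pos":[0.4,0.05,3.0],"dr":[2.9,5.2,-0.9],"fingers":-0.3},{"delta_pos":[0.5,0,4.0],"dr":[2.9,5.2,-0.9],"fingers":-0.3},{"delta_pos":[0.5,0,4.0],"dr":[2.9,5.2,-0.9],"fingers":-0.3}]'

```text
time: 3.32
tool_pos: [0.4619, 0.0854, 0.1717]
tool_rot: [-3.139, -0.524, 1.237]
contact_force: [-0.3, 0.1, -0.1]
opening: 0.0598
grip_force: 0.0
```

Run:
```python
from h import *
from plan import *
import json
np.set_printoptions(precision=4,suppress=True)
im=viewer.read_camera("wrist")[:,:,::-1]; cv2.imwrite("pics/w3.png",im)
P=viewer.camera_params("wrist");P={k:np.array(P[k]).tolist() for k in "KT"};json.dump(P,open("w3.json","w"))
s=robot.observe();t=hook(.037,.171,0,back=.04);print(s["tool_pos"],t[0],(R.from_euler('xyz',s["tool_rot"]).inv()*t[1]).as_rotvec(True))
save(s["tool_pos"],R.from_euler('xyz',s["tool_rot"]))
rows([hook(.037,.171,0,back=b) for b in (.03,.02,.01,0,0)],-.3)
```

```text
[0.4621 0.0852 0.172 ] [0.4623 0.0858 0.1722] [-0.0542 -0.0131 -0.1177]
[{"delta_pos": [0.06, -0.0, 1.01], "dr": [-0.1, -0.0, -0.1], "fingers": -0.3}, {"delta_pos": [0.06, -0.0, 2.01], "dr": [-0.1, -0.0, -0.1], "fingers": -0.3}, {"delta_pos": [0.06, -0.0, 3.01], "dr": [-0.1, -0.0, -0.1], "fingers": -0.3}, {"delta_pos": [0.06, -0.0, 4.01], "dr": [-0.1, -0.0, -0.1], "fingers": -0.3}, {"delta_pos": [0.06, -0.0, 4.01], "dr": [-0.1, -0.0, -0.1], "fingers": -0.3}]
```

View pics/w3.png

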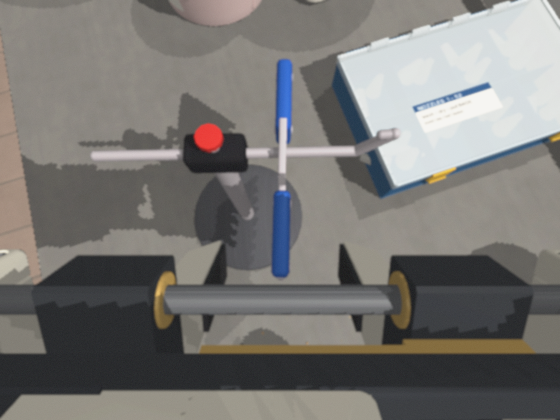

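This view shows the bend clearly at about (357,152) and the tip at (397,133). Grip_b is centred between the fingers, x=281 against 282.

Run:
```python
from h import *
from plan import *
P=json.load(open("w3.json"));cx,cy,uz=frame(yaw)
f=lambda n,uv,z:print(n,[round(v*1000,1) for v in ((onz(0,uv,z,P)-O)@cx,(onz(0,uv,z,P)-O)@cy)])
f("bend",(357,151.5),.175);f("wire",(300,152.5),.175);f("wireback",(120,155.5),.175);f("tip",(397,133),.197);f("red",(208,136),.198);f("gripb end",(282,276),.156);f("plate top",(282,150),.186)
T=np.array(P["T"])
for b in (.074,.077,.080):
    o=[]
    for L in (0,.026,.029):
        X=O+cx*(b+L*np.cos(np.radians(55)))+uz*(.175+L*np.sin(np.radians(55)));c=np.array(P["K"])@(T[:3,:3].T@(X-T[:3,3]));o.append(np.round(c[:2]/c[2],1).tolist())
    print(b,o)
im=cv2.imread("pics/w3.png")[115:170,340:410]
cv2.imwrite("pics/c3.png",cv2.resize(im,None,fx=10,fy=10,interpolation=cv2.INTER_CUBIC))
```

```text
bend [np.float64(79.7), np.float64(-0.4)]
wire [np.float64(47.5), np.float64(-0.9)]
wireback [np.float64(-54.0), np.float64(-2.4)]
tip [np.float64(94.8), np.float64(0.2)]
red [np.float64(0.8), np.float64(-1.6)]
gripb end [np.float64(37.2), np.float64(-68.6)]
plate top [np.float64(37.4), np.float64(-4.0)]
0.074 [[346.8, 150.9], [384.7, 134.0], [389.7, 131.7]]
0.077 [[352.1, 150.9], [390.7, 134.0], [395.8, 131.7]]
0.08 [[357.4, 150.9], [396.7, 133.9], [401.9, 131.7]]
```

View pics/c3.png

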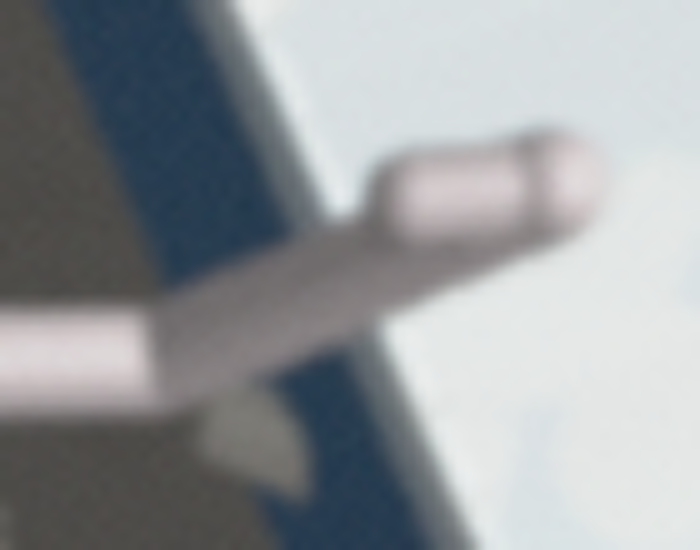

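step_arm --increments '[{"delta_pos":[0.05,0,1.0],"dr":[0,0,0],"fingers":-0.3},{"delta_pos":[0.05,0,2.0],"dr":[0,0,0],"fingers":-0.3},{"delta_pos":[0.05,0,3.0],"dr":[0,0,0],"fingers":-0.3},{"delta_pos":[0.05,0,4.0],"dr":[0,0,0],"fingers":-0.3},{"delta_pos":[0.05,0,4.0],"dr":[0,0,0],"fingers":-0.3}]'

```text
time: 4.0
tool_pos: [0.4686, 0.1045, 0.1368]
tool_rot: [-3.137, -0.524, 1.236]
contact_force: [-0.4, -1.2, -0.6]
opening: 0.0597
grip_force: 0.0
```

The bend sits at u≈79 mm from the post. Close on the grip.

step_arm --increments '[{"delta_pos":[0,0,0],"dr":[0,0,0],"fingers":1},{"delta_pos":[0,0,0],"dr":[0,0,0],"fingers":1},{"delta_pos":[0,0,0],"dr":[0,0,0],"fingers":1},{"delta_pos":[0,0,0],"dr":[0,0,0],"fingers":1},{"delta_pos":[0,0,0],"dr":[0,0,0],"fingers":1}]' --newtons 40

```text
time: 4.62
tool_pos: [0.469, 0.104, 0.1377]
tool_rot: [-3.14, -0.524, 1.236]
contact_force: [0.3, 0.1, 0.5]
opening: 0.0142
grip_force: 0.0
```

Run:
```python
from h import *
from plan import *
s=robot.observe();print(s["tool_pos"],s["contact_force"],s["opening"],s["grip_force"],eye(s),np.round(s["qpos"],2))
```

```text
[0.46900373 0.10400422 0.13769336] [0.32531413 0.10760187 0.53872608] 0.014187668794241673 0.0 (np.float64(0.03754920900056995), np.float64(-0.0005733508517507853), np.float64(0.17117126547439082), np.float64(-0.0922332162359589)) [-0.29  0.33  1.98  0.67  0.93 -0.4 ]
```

Still closing. Hold for one more call, then lift.

step_arm --increments '[{"delta_pos":[0,0,0],"dr":[0,0,0],"fingers":1},{"delta_pos":[0,0,0],"dr":[0,0,0],"fingers":1},{"delta_pos":[0,0,0],"dr":[0,0,0],"fingers":1},{"delta_pos":[0,0,0],"dr":[0,0,0],"fingers":1},{"delta_pos":[0,0,0],"dr":[0,0,0],"fingers":1}]' --newtons 40

```text
time: 5.25
tool_pos: [0.469, 0.104, 0.1376]
tool_rot: [-3.14, -0.524, 1.236]
contact_force: [0.1, -0.9, 0.6]
opening: 0.0098
grip_force: 40.0
```

```bash
cat >> plan.py <<'E'
def off(s,ts,f,q=None):
    """rows from the settled measured pose; comb offset assumed nil"""
    save(s["tool_pos"],R.from_euler('xyz',s["tool_rot"])); rows(ts,f,q)
E
python3 - <<'E'
from h import *
from plan import *
s=robot.observe();print(s["contact_force"],s["opening"],s["grip_force"],eye(s))
u=eye(s)[0]
off(s,[hook(u,.171+dz,0) for dz in (.001,.002,.003,.004,.004)],1)
E
```

```text
[ 0.1070551  -0.88387747  0.61868368] 0.009803315789204533 39.975627064704895 (np.float64(0.03754919598818663), np.float64(-0.0005415870968548121), np.float64(0.1710860755154648), np.float64(-0.10265380772755055))
[{"delta_pos": [0.09, 0.01, -0.06], "dr": [-0.0, -0.0, -0.2], "fingers": 1}, {"delta_pos": [0.14, 0.01, -0.14], "dr": [-0.0, -0.0, -0.2], "fingers": 1}, {"delta_pos": [0.19, 0.01, -0.23], "dr": [-0.0, -0.0, -0.2], "fingers": 1}, {"delta_pos": [0.24, 0.01, -0.31], "dr": [-0.0, -0.0, -0.2], "fingers": 1}, {"delta_pos": [0.24, 0.01, -0.31], "dr": [-0.0, -0.0, -0.2], "fingers": 1}]
```

step_arm --increments '[{"delta_pos":[0.05,0,-0.09],"dr":[0,0,0],"fingers":1},{"delta_pos":[0.1,0,-0.17],"dr":[0,0,0],"fingers":1},{"delta_pos":[0.15,0,-0.26],"dr":[0,0,0],"fingers":1},{"delta_pos":[0.2,0,-0.35],"dr":[0,0,0],"fingers":1},{"delta_pos":[0.2,0,-0.35],"dr":[0,0,0],"fingers":1}]'

```text
time: 5.88
tool_pos: [0.469, 0.104, 0.1417]
tool_rot: [-3.14, -0.524, 1.236]
contact_force: [0.1, 0.9, -1.2]
opening: 0.0099
grip_force: 40.0
```

Run:
```python
from h import *
from plan import *
np.set_printoptions(precision=4,suppress=True)
im=viewer.read_camera("wrist")[:,:,::-1]; cv2.imwrite("pics/w4.png",im)
s=robot.observe();print(s["contact_force"],s["torque"],s["opening"],s["grip_force"],eye(s))
cv2.imwrite("pics/c4.png",cv2.resize(im[40:290,180:420],None,fx=2.4,fy=2.4,interpolation=cv2.INTER_CUBIC))
off(s,[hook(.0375+d,.175,t) for d,t in ((.006,0),(.012,0),(.018,2),(.022,5),(.024,8))],1,s["qpos"])
```

```text
[-0.0469  0.4777 -1.6851] [-0.466   0.1639  0.0125] 0.009988195100776505 39.97511386871338 (np.float64(0.037519159344633624), np.float64(-0.0005567147685028841), np.float64(0.1751578434967626), np.float64(-0.09827879767701277))
ik [-0.29  0.33  1.96  0.66  0.95 -0.38] err 0.0000
ik [-0.29  0.34  1.94  0.66  0.95 -0.38] err 0.0000
ik [-0.29  0.34  1.95  0.68  0.92 -0.41] err 0.0000
ik [-0.29  0.32  1.97  0.71  0.87 -0.46] err 0.0000
ik [-0.29  0.31  2.    0.74  0.82 -0.51] err 0.0000
[{"delta_pos": [0.04, 0.61, 0.04], "dr": [-0.0, -0.0, -0.2], "fingers": 1}, {"delta_pos": [0.04, 1.21, 0.04], "dr": [-0.0, -0.0, -0.2], "fingers": 1}, {"delta_pos": [0.05, 1.93, 0.04], "dr": [-1.8, -0.0, -1.2], "fingers": 1}, {"delta_pos": [0.05, 2.5, 0.03], "dr": [-4.4, -0.0, -2.7], "fingers": 1}, {"delta_pos": [0.06, 2.88, 0.01], "dr": [-7.0, -0.0, -4.2], "fingers": 1}]
```

View pics/c4.png

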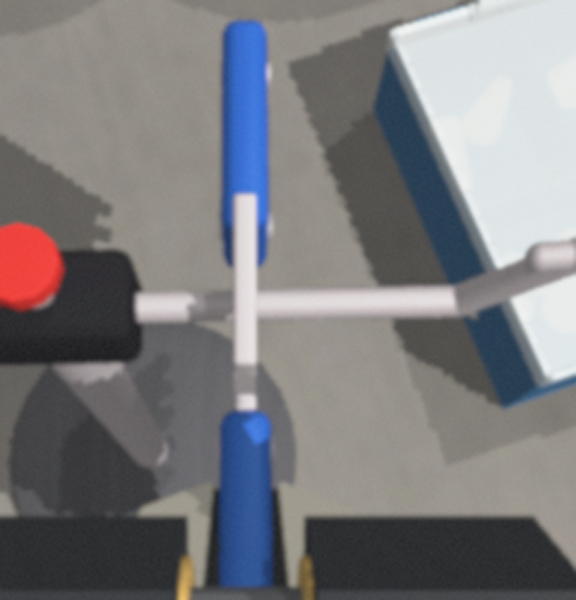

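The comb is lifted off the wire, with the wire mid-eye and the plate square. Slide outward, starting to tilt.

step_arm --increments '[{"delta_pos":[0.0,0.6,0.0],"dr":[0,0,0],"fingers":1},{"delta_pos":[0.0,1.2,0],"dr":[0,0,0],"fingers":1},{"delta_pos":[0.0,1.9,0],"dr":[-1.8,0,-1],"fingers":1},{"delta_pos":[0.03,2.5,0],"dr":[-4.4,0,-2.6],"fingers":1},{"delta_pos":[0.04,2.9,0],"dr":[-7.0,0,-4.1],"fingers":1}]'

```text
time: 6.55
tool_pos: [0.4969, 0.0946, 0.1417]
tool_rot: [2.977, -0.518, 1.32]
contact_force: [-0.5, 0.4, -1.8]
opening: 0.0094
grip_force: 40.0
```

```bash
cat >> plan.py <<'E'
BEND=.079
def path(s):
    t=np.clip((s+.022)/.036,0,1)*55; o=.002*np.clip((s-.008)/.009,0,1); c,d=np.cos(np.radians(55)),np.sin(np.radians(55))
    u,z=(BEND+s,.175) if s<0 else (BEND+s*c,.175+s*d)
    return u-o*np.sin(np.radians(t)),z+o*np.cos(np.radians(t)),t
E
python3 - <<'E'
from h import *
from plan import *
s=robot.observe();print(s["contact_force"],s["torque"],eye(s),np.round(s["qpos"],2))
off(s,[hook(*path(x)) for x in (-.015,-.012,-.009,-.006,-.003)],1,s["qpos"])
E
```

```text
[-0.49171364  0.36876242 -1.78610959] [-0.44399477  0.30490437  0.03222315] (np.float64(0.06218818807287604), np.float64(-0.00035432675979037105), np.float64(0.17486316499835194), np.float64(8.178736417031317)) [-0.29  0.31  2.    0.75  0.82 -0.52]
ik [-0.29  0.3   2.02  0.78  0.78 -0.57] err 0.0000
ik [-0.29  0.28  2.07  0.86  0.7  -0.68] err 0.0000
ik [-0.29  0.27  2.11  0.97  0.63 -0.82] err 0.0000
ik [-0.29  0.27  2.15  1.12  0.57 -1.  ] err 0.0000
ik [-0.28  0.27  2.2   1.31  0.52 -1.22] err 0.0000
[{"delta_pos": [0.03, 0.33, 0.03], "dr": [-2.1, 0.0, -1.3], "fingers": 1}, {"delta_pos": [0.02, 0.9, 0.04], "dr": [-6.1, 0.0, -3.6], "fingers": 1}, {"delta_pos": [0.02, 1.46, 0.04], "dr": [-10.1, 0.0, -5.9], "fingers": 1}, {"delta_pos": [0.03, 2.01, 0.02], "dr": [-14.0, 0.0, -8.2], "fingers": 1}, {"delta_pos": [0.05, 2.57, -0.01], "dr": [-18.0, 0.0, -10.5], "fingers": 1}]
```

step_arm --increments '[{"delta_pos":[0.03,0.33,0.03],"dr":[-2.1,0,-1.3],"fingers":1},{"delta_pos":[0.02,0.9,0.04],"dr":[-6.1,0,-3.6],"fingers":1},{"delta_pos":[0.02,1.46,0.04],"dr":[-10.1,0,-5.9],"fingers":1},{"delta_pos":[0.03,2.0,0.02],"dr":[-14,0,-8.2],"fingers":1},{"delta_pos":[0.05,2.55,0],"dr":[-18,0,-10.5],"fingers":1}]'

```text
time: 7.18
tool_pos: [0.5206, 0.0865, 0.1457]
tool_rot: [2.572, -0.451, 1.512]
contact_force: [0.3, 0.6, -1.5]
opening: 0.0099
grip_force: 40.0
```

Run:
```python
from h import *
from plan import *
im=viewer.read_camera("wrist")[:,:,::-1]; cv2.imwrite("pics/w5.png",im)
im=viewer.read_camera("wrist")[:,:,::-1]; cv2.imwrite("pics/w5.png",im)
s=robot.observe();print(s["contact_force"],s["torque"],eye(s),path(-.003),np.round(s["qpos"],2))
cv2.imwrite("pics/c5.png",cv2.resize(im[40:290,180:420],None,fx=2.4,fy=2.4,interpolation=cv2.INTER_CUBIC))
off(s,[hook(*path(x)) for x in (0,.003,.006,.009,.012)],1,s["qpos"])
```

```text
[ 1.20316679  0.74668594 -1.78626704] [-0.40880953  0.51996953  0.05140708] (np.float64(0.0743907359871887), np.float64(-6.160054299842451e-05), np.float64(0.1741437701818499), np.float64(28.79905185067827)) (np.float64(0.076), np.float64(0.175), np.float64(29.02777777777778)) [-0.28  0.27  2.2   1.3   0.52 -1.22]
ik [-0.28  0.27  2.24  1.53  0.5  -1.48] err 0.0000
ik [-0.28  0.27  2.28  1.77  0.5  -1.75] err 0.0000
ik [-0.28  0.29  2.32  1.99  0.54 -2.  ] err 0.0000
ik [-0.27  0.3   2.37  2.18  0.6  -2.23] err 0.0000
ik [-0.27  0.33  2.4   2.34  0.69 -2.43] err 0.0000
[{"delta_pos": [-0.06, 0.72, 0.12], "dr": [-4.2, 0.0, -2.4], "fingers": 1}, {"delta_pos": [0.02, 1.26, -0.02], "dr": [-8.1, 0.0, -4.7], "fingers": 1}, {"delta_pos": [0.11, 1.79, -0.18], "dr": [-12.1, 0.0, -7.0], "fingers": 1}, {"delta_pos": [0.23, 2.31, -0.38], "dr": [-16.1, 0.0, -9.3], "fingers": 1}, {"delta_pos": [0.37, 2.8, -0.63], "dr": [-20.1, 0.0, -11.6], "fingers": 1}]
```

View pics/c5.png

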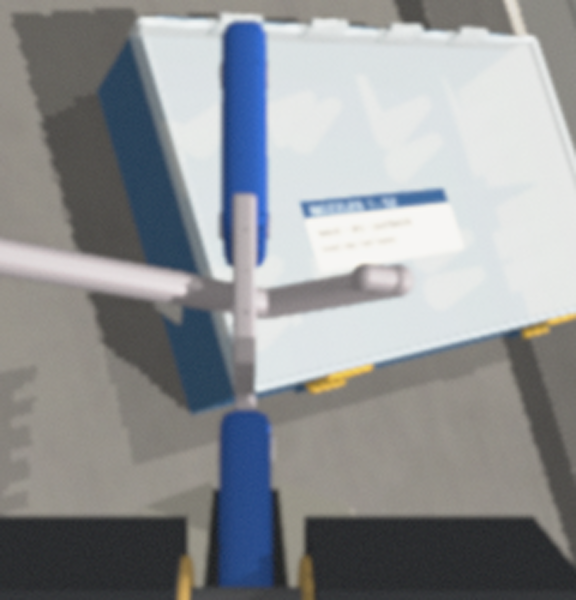

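The view shows the plate at the bend with the wire through the eye and the limb rising clear to the tip at (400,280). Forces are small, so I continue from the measured pose at a slower pace.

step_arm --increments '[{"delta_pos":[-0.06,0.4,0.12],"dr":[-2.1,0,-1.2],"fingers":1},{"delta_pos":[-0.06,0.72,0.12],"dr":[-4.2,0,-2.4],"fingers":1},{"delta_pos":[-0.02,1.0,0.05],"dr":[-6.1,0,-3.5],"fingers":1},{"delta_pos":[0.02,1.26,-0.02],"dr":[-8.1,0,-4.7],"fingers":1},{"delta_pos":[0.02,1.26,-0.02],"dr":[-8.1,0,-4.7],"fingers":1}]'

```text
time: 7.9
tool_pos: [0.5307, 0.0837, 0.1517]
tool_rot: [2.406, -0.405, 1.582]
contact_force: [-0.5, -0.2, -1.5]
opening: 0.0096
grip_force: 40.0
```

```bash
cat > st.py <<'E'
import sys
from h import *
from plan import *
s=robot.observe();f=s["contact_force"]@np.array(frame(yaw)).T
e=eye(s);print("F",np.round(f,2),"T",np.round(s["torque"],2),"eye",np.round(e,4),"q",np.round(s["qpos"],2))
xs=[float(x)/1000 for x in sys.argv[2:]];print("exp",np.round(path(float(sys.argv[1])/1000),4))
off(s,[hook(*path(x)) for x in xs],1,s["qpos"])
E
python3 st.py 3 4.5 6 7.5 9 9
```

```text
F [-0.4  -0.34 -1.52] T [-0.35  0.63  0.01] eye [8.16000e-02 3.00000e-04 1.78100e-01 3.81043e+01] q [-0.28  0.27  2.28  1.76  0.5  -1.73]
exp [ 0.0807  0.1775 38.1944]
ik [-0.28  0.28  2.3   1.88  0.51 -1.88] err 0.0000
ik [-0.28  0.29  2.32  1.99  0.54 -2.  ] err 0.0000
ik [-0.28  0.29  2.34  2.09  0.57 -2.12] err 0.0000
ik [-0.27  0.3   2.37  2.18  0.6  -2.23] err 0.0000
ik [-0.27  0.3   2.37  2.18  0.6  -2.23] err 0.0000
[{"delta_pos": [0.0, 0.17, -0.07], "dr": [-2.1, -0.0, -1.2], "fingers": 1}, {"delta_pos": [0.03, 0.45, -0.11], "dr": [-4.0, -0.0, -2.3], "fingers": 1}, {"delta_pos": [0.06, 0.73, -0.16], "dr": [-6.0, -0.0, -3.5], "fingers": 1}, {"delta_pos": [0.1, 1.0, -0.23], "dr": [-8.0, -0.0, -4.6], "fingers": 1}, {"delta_pos": [0.1, 1.0, -0.23], "dr": [-8.0, -0.0, -4.6], "fingers": 1}]
```

step_arm --increments '[{"delta_pos":[0.0,0.17,-0.07],"dr":[-2.1,0,-1.2],"fingers":1},{"delta_pos":[0.03,0.45,-0.11],"dr":[-4.0,0,-2.3],"fingers":1},{"delta_pos":[0.06,0.73,-0.16],"dr":[-6.0,0,-3.5],"fingers":1},{"delta_pos":[0.1,1.0,-0.23],"dr":[-8.0,0,-4.6],"fingers":1},{"delta_pos":[0.1,1.0,-0.23],"dr":[-8.0,0,-4.6],"fingers":1}]'

```text
time: 8.52
tool_pos: [0.5366, 0.0816, 0.1598]
tool_rot: [2.244, -0.347, 1.641]
contact_force: [1.0, -0.7, -1.5]
opening: 0.0095
grip_force: 40.0
```

```bash
python3 st.py 9 11 13 15 17 17
```

```text
F [ 1.19 -0.32 -1.51] T [-0.31  0.73 -0.  ] eye [8.40000e-02 2.00000e-04 1.82500e-01 4.73093e+01] q [-0.27  0.31  2.36  2.18  0.6  -2.23]
exp [ 0.084   0.1825 47.3611]
ik [-0.27  0.32  2.39  2.29  0.66 -2.37] err 0.0000
ik [-0.27  0.34  2.42  2.38  0.72 -2.48] err 0.0000
ik [-0.27  0.35  2.43  2.42  0.76 -2.53] err 0.0000
ik [-0.27  0.34  2.42  2.41  0.75 -2.52] err 0.0000
ik [-0.27  0.34  2.42  2.41  0.75 -2.52] err 0.0000
[{"delta_pos": [0.02, 0.37, -0.08], "dr": [-2.7, -0.1, -1.6], "fingers": 1}, {"delta_pos": [0.06, 0.74, -0.16], "dr": [-5.3, -0.1, -3.1], "fingers": 1}, {"delta_pos": [0.11, 1.02, -0.23], "dr": [-6.6, -0.1, -3.9], "fingers": 1}, {"delta_pos": [0.14, 1.21, -0.29], "dr": [-6.6, -0.1, -3.9], "fingers": 1}, {"delta_pos": [0.14, 1.21, -0.29], "dr": [-6.6, -0.1, -3.9], "fingers": 1}]
```

Tracking well.

step_arm --increments '[{"delta_pos":[0.02,0.37,-0.08],"dr":[-2.7,-0.1,-1.6],"fingers":1},{"delta_pos":[0.06,0.74,-0.16],"dr":[-5.3,-0.1,-3.1],"fingers":1},{"delta_pos":[0.11,1.0,-0.23],"dr":[-6.6,-0.1,-3.9],"fingers":1},{"delta_pos":[0.14,1.2,-0.29],"dr":[-6.6,-0.1,-3.9],"fingers":1},{"delta_pos":[0.14,1.2,-0.29],"dr":[-6.6,-0.1,-3.9],"fingers":1}]'

```text
time: 9.15
tool_pos: [0.5425, 0.0792, 0.1715]
tool_rot: [2.115, -0.289, 1.682]
contact_force: [-0.7, -0.4, -1.9]
opening: 0.0098
grip_force: 40.0
```

```bash
python3 - <<'E'
# one frame for measuring where barb/limb sit relative to the plate
from h import *
im=viewer.read_camera("wrist")[:,:,::-1]; cv2.imwrite("pics/w6.png",im)
E
python3 st.py 17 18.5 20 21 22 22
```

```text
F [ 0.53 -0.51 -1.53] T [-0.26  0.76 -0.07] eye [ 8.74000e-02 -1.00000e-04  1.90600e-01  5.51114e+01] q [-0.27  0.34  2.42  2.41  0.75 -2.52]
exp [ 0.0871  0.1901 55.    ]
ik [-0.27  0.34  2.42  2.4   0.74 -2.51] err 0.0000
ik [-0.27  0.34  2.42  2.4   0.74 -2.51] err 0.0000
ik [-0.27  0.34  2.41  2.4   0.74 -2.5 ] err 0.0000
ik [-0.27  0.33  2.41  2.39  0.73 -2.5 ] err 0.0000
ik [-0.27  0.33  2.41  2.39  0.73 -2.5 ] err 0.0000
[{"delta_pos": [0.01, 0.08, 0.01], "dr": [0.1, 0.0, 0.1], "fingers": 1}, {"delta_pos": [0.01, 0.23, 0.01], "dr": [0.1, 0.0, 0.1], "fingers": 1}, {"delta_pos": [0.01, 0.33, 0.01], "dr": [0.1, 0.0, 0.1], "fingers": 1}, {"delta_pos": [0.01, 0.43, 0.01], "dr": [0.1, 0.0, 0.1], "fingers": 1}, {"delta_pos": [0.01, 0.43, 0.01], "dr": [0.1, 0.0, 0.1], "fingers": 1}]
```

step_arm --increments '[{"delta_pos":[0,0.1,0],"dr":[0,0,0],"fingers":1},{"delta_pos":[0,0.2,0],"dr":[0,0,0],"fingers":1},{"delta_pos":[0,0.3,0],"dr":[0,0,0],"fingers":1},{"delta_pos":[0,0.4,0],"dr":[0,0,0],"fingers":1},{"delta_pos":[0,0.45,0],"dr":[0,0,0],"fingers":1}]'

```text
time: 9.82
tool_pos: [0.5445, 0.0783, 0.1748]
tool_rot: [2.115, -0.288, 1.681]
contact_force: [-0.2, -0.0, -2.1]
opening: 0.0096
grip_force: 40.0
```

```bash
python3 st.py 22 23 24 25 26 26.5
```

```text
F [-0.18 -0.11 -2.07] T [-0.25  0.75 -0.03] eye [ 8.98000e-02 -2.00000e-04  1.93900e-01  5.51103e+01] q [-0.27  0.33  2.41  2.4   0.73 -2.5 ]
exp [ 0.09    0.1942 55.    ]
ik [-0.27  0.33  2.41  2.39  0.73 -2.49] err 0.0000
ik [-0.27  0.33  2.41  2.39  0.73 -2.49] err 0.0000
ik [-0.27  0.33  2.41  2.38  0.72 -2.48] err 0.0000
ik [-0.27  0.32  2.4   2.38  0.72 -2.48] err 0.0000
ik [-0.27  0.32  2.4   2.38  0.72 -2.48] err 0.0000
[{"delta_pos": [0.02, 0.12, 0.02], "dr": [0.0, 0.1, 0.1], "fingers": 1}, {"delta_pos": [0.02, 0.22, 0.02], "dr": [0.0, 0.1, 0.1], "fingers": 1}, {"delta_pos": [0.02, 0.32, 0.02], "dr": [0.0, 0.1, 0.1], "fingers": 1}, {"delta_pos": [0.02, 0.42, 0.02], "dr": [0.0, 0.1, 0.1], "fingers": 1}, {"delta_pos": [0.02, 0.47, 0.02], "dr": [0.0, 0.1, 0.1], "fingers": 1}]
```

No contact force so far, so keep going along the limb.

step_arm --increments '[{"delta_pos":[0,0.1,0],"dr":[0,0,0],"fingers":1},{"delta_pos":[0,0.2,0],"dr":[0,0,0],"fingers":1},{"delta_pos":[0.01,0.3,0.01],"dr":[0,0,0],"fingers":1},{"delta_pos":[0.01,0.4,0.01],"dr":[0,0,0],"fingers":1},{"delta_pos":[0.01,0.45,0.01],"dr":[0,0,0],"fingers":1}]'

```text
time: 10.45
tool_pos: [0.5471, 0.0776, 0.1785]
tool_rot: [2.115, -0.288, 1.681]
contact_force: [-0.7, -0.3, -1.9]
opening: 0.0096
grip_force: 40.0
```

```bash
python3 st.py 26.3 27.5 28.5 29.5 30.5 31
```

```text
F [-0.56 -0.5  -1.86] T [-0.29  0.78  0.02] eye [ 9.24000e-02 -1.00000e-04  1.97600e-01  5.51152e+01] q [-0.27  0.32  2.4   2.38  0.72 -2.48]
exp [ 0.0924  0.1977 55.    ]
ik [-0.27  0.32  2.4   2.37  0.72 -2.47] err 0.0000
ik [-0.27  0.32  2.4   2.37  0.71 -2.47] err 0.0000
ik [-0.27  0.32  2.4   2.37  0.71 -2.46] err 0.0000
ik [-0.27  0.32  2.39  2.36  0.71 -2.46] err 0.0000
ik [-0.27  0.31  2.39  2.36  0.71 -2.46] err 0.0000
[{"delta_pos": [0.01, 0.12, 0.01], "dr": [0.1, 0.1, 0.1], "fingers": 1}, {"delta_pos": [0.01, 0.22, 0.01], "dr": [0.1, 0.1, 0.1], "fingers": 1}, {"delta_pos": [0.01, 0.32, 0.01], "dr": [0.1, 0.1, 0.1], "fingers": 1}, {"delta_pos": [0.01, 0.42, 0.01], "dr": [0.1, 0.1, 0.1], "fingers": 1}, {"delta_pos": [0.01, 0.47, 0.01], "dr": [0.1, 0.1, 0.1], "fingers": 1}]
```

step_arm --increments '[{"delta_pos":[0,0.1,0],"dr":[0,0,0],"fingers":1},{"delta_pos":[0.01,0.2,0.01],"dr":[0,0,0],"fingers":1},{"delta_pos":[0.01,0.3,0.01],"dr":[0,0,0],"fingers":1},{"delta_pos":[0.01,0.4,0.01],"dr":[0,0,0],"fingers":1},{"delta_pos":[0.01,0.5,0.01],"dr":[0,0,0],"fingers":1}]'

```text
time: 11.08
tool_pos: [0.5498, 0.0768, 0.1826]
tool_rot: [2.115, -0.288, 1.681]
contact_force: [0.3, 0.0, -0.4]
opening: 0.0099
grip_force: 40.0
```

```bash
python3 st.py 31.3 33 35 37 40 44
```

```text
F [ 0.27  0.11 -0.4 ] T [-0.23  0.78 -0.02] eye [ 0.0953  0.      0.2016 55.1076] q [-0.27  0.31  2.39  2.36  0.7  -2.46]
exp [ 0.0953  0.2018 55.    ]
ik [-0.27  0.31  2.39  2.35  0.7  -2.45] err 0.0000
ik [-0.27  0.31  2.38  2.35  0.69 -2.44] err 0.0000
ik [-0.27  0.3   2.38  2.34  0.69 -2.43] err 0.0000
ik [-0.27  0.3   2.37  2.33  0.68 -2.41] err 0.0000
ik [-0.27  0.29  2.36  2.31  0.67 -2.39] err 0.0000
[{"delta_pos": [-0.0, 0.17, 0.0], "dr": [0.0, 0.1, 0.1], "fingers": 1}, {"delta_pos": [-0.0, 0.37, 0.0], "dr": [0.0, 0.1, 0.1], "fingers": 1}, {"delta_pos": [-0.0, 0.57, 0.0], "dr": [0.0, 0.1, 0.1], "fingers": 1}, {"delta_pos": [-0.0, 0.87, 0.0], "dr": [0.0, 0.1, 0.1], "fingers": 1}, {"delta_pos": [-0.0, 1.27, 0.0], "dr": [0.0, 0.1, 0.1], "fingers": 1}]
```

step_arm --increments '[{"delta_pos":[0,0.1,0],"dr":[0,0,0],"fingers":1},{"delta_pos":[0,0.2,0],"dr":[0,0,0],"fingers":1},{"delta_pos":[0,0.35,0],"dr":[0,0,0],"fingers":1},{"delta_pos":[0,0.5,0],"dr":[0,0,0],"fingers":1},{"delta_pos":[0,0.6,0],"dr":[0,0,0],"fingers":1}]'

```text
time: 11.7
tool_pos: [0.5531, 0.0757, 0.1876]
tool_rot: [2.115, -0.288, 1.681]
contact_force: [-0.2, -0.2, -2.0]
opening: 0.0101
grip_force: 40.0
```

```bash
python3 st.py 37.3 41 45 49 53 57
```

```text
F [-0.09 -0.26 -2.  ] T [-0.23  0.75 -0.05] eye [9.87000e-02 1.00000e-04 2.06600e-01 5.51185e+01] q [-0.27  0.3   2.38  2.34  0.69 -2.43]
exp [ 0.0988  0.2067 55.    ]
ik [-0.27  0.29  2.37  2.32  0.68 -2.41] err 0.0000
ik [-0.27  0.29  2.36  2.31  0.67 -2.39] err 0.0000
ik [-0.27  0.28  2.35  2.29  0.66 -2.37] err 0.0000
ik [-0.27  0.27  2.34  2.27  0.65 -2.35] err 0.0000
ik [-0.28  0.27  2.33  2.26  0.64 -2.33] err 0.0000
[{"delta_pos": [-0.01, 0.36, 0.0], "dr": [0.1, 0.1, 0.1], "fingers": 1}, {"delta_pos": [-0.01, 0.76, 0.0], "dr": [0.1, 0.1, 0.1], "fingers": 1}, {"delta_pos": [-0.01, 1.16, 0.0], "dr": [0.1, 0.1, 0.1], "fingers": 1}, {"delta_pos": [-0.01, 1.56, 0.0], "dr": [0.1, 0.1, 0.1], "fingers": 1}, {"delta_pos": [-0.01, 1.96, 0.0], "dr": [0.1, 0.1, 0.1], "fingers": 1}]
```

Past the tip with no load on the hook. Move clear further along the limb.

step_arm --increments '[{"delta_pos":[0,0.4,0],"dr":[0,0,0],"fingers":1},{"delta_pos":[0,1.0,0],"dr":[0,0,0],"fingers":1},{"delta_pos":[0,1.7,0],"dr":[0,0,0],"fingers":1},{"delta_pos":[0,2.4,0],"dr":[0,0,0],"fingers":1},{"delta_pos":[0,3.0,0],"dr":[0,0,0],"fingers":1}]'

```text
time: 12.32
tool_pos: [0.5696, 0.07, 0.2127]
tool_rot: [2.115, -0.288, 1.681]
contact_force: [0.8, 0.2, -1.6]
opening: 0.0102
grip_force: 40.0
```

```bash
cat > go.py <<'E'
from h import *
from plan import *
def go(wps):
    s=robot.observe();e=eye(s);print("F",np.round(s["contact_force"],2),"eye",np.round(e,4),s["opening"],s["time"])
    q=s["qpos"]; off(s,wps[:5],1,q)
    if len(wps)>5: rows(wps[5:],1)
E
python3 - <<'E'
from go import *
e=eye(robot.observe());a=np.array([e[0],e[2],e[3]]);b=np.array([.16,.245,0])
go([hook(*(a+(b-a)*k)) for k in (.1,.2,.3,.4,.5,.6,.7,.8,.9,1)])
E
```

```text
F [ 0.84  0.2  -1.59] eye [1.16100e-01 1.00000e-04 2.31700e-01 5.51393e+01] 0.010185228482135522 12.325
ik [-0.28  0.23  2.25  1.96  0.53 -1.97] err 0.0000
ik [-0.28  0.21  2.18  1.64  0.49 -1.61] err 0.0000
ik [-0.29  0.22  2.1   1.34  0.51 -1.27] err 0.0000
ik [-0.29  0.23  2.03  1.09  0.57 -0.98] err 0.0000
ik [-0.29  0.24  1.96  0.91  0.66 -0.76] err 0.0000
[{"delta_pos": [-0.14, 0.03, 0.23], "dr": [4.7, 0.1, 2.8], "fingers": 1}, {"delta_pos": [-0.26, 0.07, 0.44], "dr": [9.5, 0.1, 5.6], "fingers": 1}, {"delta_pos": [-0.36, 0.12, 0.62], "dr": [14.3, 0.1, 8.3], "fingers": 1}, {"delta_pos": [-0.45, 0.18, 0.77], "dr": [19.1, 0.1, 11.1], "fingers": 1}, {"delta_pos": [-0.53, 0.24, 0.9], "dr": [23.8, 0.1, 13.9], "fingers": 1}]
[{"delta_pos": [-0.03, 0.13, 0.06], "dr": [4.8, -0.0, 2.7], "fingers": 1}, {"delta_pos": [-0.05, 0.26, 0.09], "dr": [9.6, -0.0, 5.5], "fingers": 1}, {"delta_pos": [-0.05, 0.4, 0.1], "dr": [14.4, -0.0, 8.2], "fingers": 1}, {"delta_pos": [-0.04, 0.55, 0.08], "dr": [19.1, -0.0, 11.0], "fingers": 1}, {"delta_pos": [-0.02, 0.71, 0.04], "dr": [23.9, -0.0, 13.7], "fingers": 1}]
```

step_arm --increments '[{"delta_pos":[-0.14,0.03,0.23],"dr":[4.7,0,2.8],"fingers":1},{"delta_pos":[-0.2,0.05,0.33],"dr":[7.1,0,4.2],"fingers":1},{"delta_pos":[-0.26,0.07,0.44],"dr":[9.5,0,5.6],"fingers":1},{"delta_pos":[-0.36,0.12,0.62],"dr":[14.3,0,8.3],"fingers":1},{"delta_pos":[-0.45,0.18,0.77],"dr":[19.1,0,11.1],"fingers":1}]'

```text
time: 12.95
tool_pos: [0.577, 0.0695, 0.2094]
tool_rot: [2.467, -0.428, 1.56]
contact_force: [0.4, 0.3, -1.3]
opening: 0.0094
grip_force: 40.0
```

Run:
```python
from go import *
e=eye(robot.observe());a=np.array([e[0],e[2],e[3]]);b=np.array([.18,.245,0])
go([hook(*(a+(b-a)*k)) for k in (.2,.4,.6,.8,1)])
```

```text
F [ 0.37  0.28 -1.28] eye [1.3160e-01 1.8000e-03 2.3710e-01 3.4615e+01] 0.009371934598405107 12.95
ik [-0.29  0.25  1.95  0.91  0.66 -0.76] err 0.0000
ik [-0.29  0.29  1.84  0.76  0.79 -0.55] err 0.0000
ik [-0.3   0.34  1.74  0.66  0.93 -0.4 ] err 0.0000
ik [-0.3   0.39  1.63  0.6   1.07 -0.28] err 0.0000
ik [-0.3   0.46  1.51  0.56  1.21 -0.18] err 0.0000
[{"delta_pos": [-0.36, 0.48, 0.22], "dr": [6.0, -0.3, 3.5], "fingers": 1}, {"delta_pos": [-0.54, 0.97, 0.52], "dr": [11.9, -0.3, 7.0], "fingers": 1}, {"delta_pos": [-0.69, 1.47, 0.78], "dr": [17.9, -0.3, 10.5], "fingers": 1}, {"delta_pos": [-0.82, 1.99, 0.99], "dr": [23.9, -0.3, 14.0], "fingers": 1}, {"delta_pos": [-0.92, 2.53, 1.18], "dr": [29.9, -0.3, 17.4], "fingers": 1}]
```

step_arm --increments '[{"delta_pos":[-0.36,0.48,0.22],"dr":[6.0,-0.3,3.5],"fingers":1},{"delta_pos":[-0.54,0.97,0.52],"dr":[11.9,-0.3,7.0],"fingers":1},{"delta_pos":[-0.69,1.47,0.78],"dr":[17.9,-0.3,10.5],"fingers":1},{"delta_pos":[-0.82,2.0,1.0],"dr":[23.9,-0.3,14.0],"fingers":1},{"delta_pos":[-0.92,2.55,1.2],"dr":[29.9,-0.3,17.4],"fingers":1}]'

```text
time: 13.58
tool_pos: [0.6046, 0.0577, 0.2119]
tool_rot: [-3.141, -0.522, 1.239]
contact_force: [0.4, -0.3, -1.3]
opening: 0.0097
grip_force: 40.0
```

Run:
```python
from h import *
for i in range(2): im=viewer.read_camera("wrist")[:,:,::-1]
cv2.imwrite("pics/w7.png",im)
P=viewer.camera_params("wrist")
np.set_printoptions(precision=4,suppress=True)
# hand-held comb: blue grips in camera
h=cv2.cvtColor(im.copy(),cv2.COLOR_BGR2HSV);m=cv2.inRange(h,(105,150,60),(125,255,255))
n,l,st,c=cv2.connectedComponentsWithStats(m);print([(st[i].tolist(),c[i].round(1).tolist()) for i in range(1,n) if st[i,4]>300])
# rack wood measured again from the clean side picture
b=cv2.imread("pics/side0.png");hb=cv2.cvtColor(b,cv2.COLOR_BGR2HSV);m=cv2.inRange(hb,(10,60,90),(25,255,255));m[:235]=0;m[290:]=0;m[:,:215]=0;m[:,255:]=0
pts=np.argwhere(m>0)[:,::-1];print(len(pts),pts.min(0),pts.max(0))
from go import *
go([hook(.2,.245,0)]*5)
```

```text
[([273, 50, 18, 97, 1234], [281.7, 89.0]), ([271, 211, 23, 73, 1465], [281.9, 248.9])]
682 [219 241] [248 286]
F [ 0.16  1.19 -1.72] eye [ 0.1826 -0.0003  0.2446  0.1864] 0.009918537872513414 13.675
ik [-0.3   0.49  1.46  0.56  1.23 -0.17] err 0.0000
ik [-0.3   0.49  1.46  0.56  1.23 -0.17] err 0.0000
ik [-0.3   0.49  1.46  0.56  1.23 -0.17] err 0.0000
ik [-0.3   0.49  1.46  0.56  1.23 -0.17] err 0.0000
ik [-0.3   0.49  1.46  0.56  1.23 -0.17] err 0.0000
[{"delta_pos": [0.04, 1.74, -0.01], "dr": [0.2, 0.0, 0.1], "fingers": 1}, {"delta_pos": [0.04, 1.74, -0.01], "dr": [0.2, 0.0, 0.1], "fingers": 1}, {"delta_pos": [0.04, 1.74, -0.01], "dr": [0.2, 0.0, 0.1], "fingers": 1}, {"delta_pos": [0.04, 1.74, -0.01], "dr": [0.2, 0.0, 0.1], "fingers": 1}, {"delta_pos": [0.04, 1.74, -0.01], "dr": [0.2, 0.0, 0.1], "fingers": 1}]
```

The comb is off the hook. Next: check for in-hand sag, and find a comb position from which the wrist camera sees the rack beside the comb.

Run:
```python
from go import *
np.set_printoptions(precision=4,suppress=True)
im=cv2.imread("pics/w4.png");h=cv2.cvtColor(im,cv2.COLOR_BGR2HSV);m=cv2.inRange(h,(105,150,60),(125,255,255))
n,l,st,c=cv2.connectedComponentsWithStats(m);print([(st[i].tolist(),c[i].round(1).tolist()) for i in range(1,n) if st[i,4]>300])
s=robot.observe();P=viewer.camera_params("wrist");T=np.array(P["T"]);e=eye(s);cx,cy,uz=frame(yaw);E=O+e[0]*cx+e[1]*cy+uz*e[2]
print("eye",E,"cam rel",T[:3,3]-E,T[:3,2])
# want rack at pixel (135,130)
d=T[:3,:3]@np.linalg.inv(P["K"])@[135,130,1]
for ez in (.22,.25,.28):
    cz=ez+(T[2,3]-E[2]);k=(.02-cz)/d[2];cam=np.array([.435,-.175,.02])-d*k;ep=cam-(T[:3,3]-E);print(ez,ep,ik(*pose(ep,0),s["qpos"]))
ep[2]=.25
```

```text
[([273, 49, 18, 99, 1291], [281.9, 89.3]), ([271, 212, 23, 72, 1453], [281.9, 249.0])]
eye [0.6195 0.0953 0.2446] cam rel [-0.0172 -0.0494  0.1412] [ 0.0781  0.2194 -0.9725]
0.22 [ 0.5543 -0.3413  0.22  ] (array([-0.9314,  0.7766,  0.9969,  0.4278,  1.6731, -0.6218]), np.float64(2.5829396678364133e-14))
0.25 [ 0.5632 -0.3603  0.25  ] (array([-0.937 ,  0.8025,  0.8642,  0.4331,  1.7724, -0.5819]), np.float64(1.2673869982623737e-10))
0.28 [ 0.5722 -0.3792  0.28  ] (array([-0.9422,  0.8406,  0.7093,  0.4446,  1.8805, -0.5355]), np.float64(2.2874105593417256e-12))
```

No sag. I'll go straight over the rack; its edges should show on both sides of the comb there.

Run:
```python
from go import *
np.set_printoptions(precision=3,suppress=True)
for uv in [(306,330),(313,347)]: print("bottle",onz("side",uv,0))
e=np.array([.6195,.0953,.2446]);b=np.array([.4345,-.175,.215]);y0,y1=-19,-11
go([pose(e+(b-e)*k,0,np.radians(y0+(y1-y0)*k)) for k in (.1,.25,.4,.55,.7,.8,.9,1,1,1)])
```

```text
bottle [ 0.598 -0.457  0.   ]
bottle [ 0.603 -0.517  0.   ]
F [ 0.16  1.19 -1.72] eye [ 0.183 -0.     0.245  0.186] 0.009918537872513414 13.675
ik [-0.36  0.45  1.54  0.56  1.23 -0.25] err 0.0000
ik [-0.45  0.43  1.58  0.54  1.27 -0.36] err 0.0000
ik [-0.54  0.42  1.61  0.52  1.3  -0.46] err 0.0000
ik [-0.63  0.42  1.63  0.5   1.34 -0.55] err 0.0000
ik [-0.72  0.43  1.63  0.47  1.37 -0.65] err 0.0000
[{"delta_pos": [-2.89, -0.82, -1.32], "dr": [0.6, 0.0, -0.6], "fingers": 1}, {"delta_pos": [-7.21, -2.04, -3.3], "dr": [1.2, 0.0, -1.7], "fingers": 1}, {"delta_pos": [-11.53, -3.26, -5.29], "dr": [1.8, 0.0, -2.7], "fingers": 1}, {"delta_pos": [-15.85, -4.48, -7.27], "dr": [2.4, 0.0, -3.7], "fingers": 1}, {"delta_pos": [-20.17, -5.69, -9.25], "dr": [3.0, 0.0, -4.8], "fingers": 1}]
[{"delta_pos": [-2.79, -1.12, -1.27], "dr": [0.4, 0.0, -0.7], "fingers": 1}, {"delta_pos": [-5.59, -2.24, -2.54], "dr": [0.8, 0.0, -1.4], "fingers": 1}, {"delta_pos": [-8.38, -3.36, -3.81], "dr": [1.2, 0.0, -2.1], "fingers": 1}, {"delta_pos": [-8.38, -3.36, -3.81], "dr": [1.2, 0.0, -2.1], "fingers": 1}, {"delta_pos": [-8.38, -3.36, -3.81], "dr": [1.2, 0.0, -2.1], "fingers": 1}]
```

step_arm --increments '[{"delta_pos":[-2.9,-0.8,-1.3],"dr":[0.6,0,-0.6],"fingers":1},{"delta_pos":[-7.2,-2.0,-3.3],"dr":[1.2,0,-1.7],"fingers":1},{"delta_pos":[-11.5,-3.3,-5.3],"dr":[1.8,0,-2.7],"fingers":1},{"delta_pos":[-15.8,-4.5,-7.3],"dr":[2.4,0,-3.7],"fingers":1},{"delta_pos":[-20.2,-5.7,-9.2],"dr":[3.0,0,-4.8],"fingers":1}]'

```text
time: 14.3
tool_pos: [0.4776, -0.1329, 0.1898]
tool_rot: [3.139, -0.523, 1.341]
contact_force: [0.3, -0.3, -2.1]
opening: 0.0096
grip_force: 40.0
```

step_arm --increments '[{"delta_pos":[-2.8,-1.1,-1.3],"dr":[0.4,0,-0.7],"fingers":1},{"delta_pos":[-5.6,-2.2,-2.5],"dr":[0.8,0,-1.4],"fingers":1},{"delta_pos":[-8.4,-3.4,-3.8],"dr":[1.2,0,-2.1],"fingers":1},{"delta_pos":[-8.4,-3.4,-3.8],"dr":[1.2,0,-2.1],"fingers":1},{"delta_pos":[-8.4,-3.4,-3.8],"dr":[1.2,0,-2.1],"fingers":1}]'

```text
time: 14.92
tool_pos: [0.4248, -0.2129, 0.1809]
tool_rot: [3.14, -0.524, 1.381]
contact_force: [0.7, 0.6, -2.3]
opening: 0.0101
grip_force: 40.0
```

Run:
```python
from go import *
np.set_printoptions(precision=4,suppress=True)
im=viewer.read_camera("wrist")[:,:,::-1].copy(); cv2.imwrite("pics/w8.png",im)
P=viewer.camera_params("wrist");P={k:np.array(P[k]).tolist() for k in "KT"};json.dump(P,open("w8.json","w"))
s=robot.observe()
def eyew(s,y):
    t,r=s["tool_pos"],R.from_euler('xyz',s["tool_rot"]);p0,r0=pose([0,0,0],0,y);Q=r*r0.inv();return t-Q.apply(p0),Q.as_rotvec(True)
E,w=eyew(s,np.radians(-11));print("eye",E,"rot err",w)
h=cv2.cvtColor(im,cv2.COLOR_BGR2HSV);m=cv2.inRange(h,(8,60,70),(26,255,255));m[245:]=0
n,l,st,c=cv2.connectedComponentsWithStats(m);print([st[i].tolist() for i in range(1,n) if st[i,4]>100])
for r in range(20,245,15):
    x=np.flatnonzero(m[r]);g=np.split(x,np.flatnonzero(np.diff(x)>2)+1) if len(x) else []
    print(r,[(a[0],a[-1]) for a in g if len(a)>2])
```

```text
eye [ 0.4325 -0.1729  0.2144] rot err [-0.0079 -0.0558  0.1367]
[[0, 0, 13, 29, 326], [300, 143, 17, 102, 1400], [287, 148, 6, 63, 241], [256, 150, 19, 95, 1415]]
20 [(np.int64(0), np.int64(10))]
35 []
50 []
65 []
80 []
95 []
110 []
125 []
140 []
155 [(np.int64(259), np.int64(274)), (np.int64(287), np.int64(291)), (np.int64(301), np.int64(315))]
170 [(np.int64(259), np.int64(273)), (np.int64(288), np.int64(291)), (np.int64(301), np.int64(315))]
185 [(np.int64(258), np.int64(273)), (np.int64(288), np.int64(290)), (np.int64(301), np.int64(315))]
200 [(np.int64(257), np.int64(273)), (np.int64(287), np.int64(290)), (np.int64(301), np.int64(315))]
215 [(np.int64(257), np.int64(271)), (np.int64(301), np.int64(315))]
230 [(np.int64(256), np.int64(270)), (np.int64(301), np.int64(316))]
```

Run:
```python
from go import *
np.set_printoptions(precision=4,suppress=True)
P=json.load(open("w8.json"));im=cv2.imread("pics/w8.png");h=cv2.cvtColor(im,cv2.COLOR_BGR2HSV);m=cv2.inRange(h,(8,60,70),(26,255,255))
L=[];Rr=[]
for r in range(155,240):
    x=np.flatnonzero(m[r,240:330])+240;L.append(onz(0,(x[0],r+.5),.010,P)[:2]);Rr.append(onz(0,(x[-1]+1,r+.5),.010,P)[:2])
L,Rr=np.array(L),np.array(Rr)
fl=np.polyfit(L[:,1],L[:,0],1);fr=np.polyfit(Rr[:,1],Rr[:,0],1)
for n,f in (("L",fl),("R",fr)): print(n,"yaw",-np.degrees(np.arctan(f[0])),"x at y=-.175:",np.polyval(f,-.175),"at -.12",np.polyval(f,-.12))
# far end rows along left and right strips
for c0,c1 in ((260,273),(302,315)):
    for c in (c0+3,c0+9):
        rr=np.flatnonzero(m[100:240,c])+100;print("far",c,rr[0],onz(0,(c+.5,rr[0]),.010,P))
# lips: bright/grey columns at rows 190..
for r in (170,200): print(r,im[r,268:305].sum(1).tolist())
```

```text
L yaw -12.1733400281714 x at y=-.175: 0.403881757277634 at -.12 0.41574639284174003
R yaw -11.862975604092181 x at y=-.175: 0.47008506776259373 at -.12 0.481638271520272
far 263 152 [ 0.4299 -0.0772  0.01  ]
far 269 152 [ 0.4366 -0.0785  0.01  ]
far 305 153 [ 0.4765 -0.0874  0.01  ]
far 311 153 [ 0.4832 -0.0887  0.01  ]
170 [357, 379, 393, 391, 373, 357, 395, 471, 530, 549, 581, 625, 648, 658, 666, 670, 676, 659, 579, 451, 377, 364, 354, 345, 339, 327, 328, 321, 337, 418, 563, 655, 655, 628, 614, 616, 617]
200 [389, 392, 389, 373, 355, 382, 473, 575, 601, 540, 441, 376, 371, 390, 405, 422, 428, 423, 400, 382, 362, 358, 340, 326, 331, 331, 328, 324, 348, 453, 587, 671, 673, 649, 627, 622, 624]
```

Run:
```python
from go import *
np.set_printoptions(precision=4,suppress=True)
yw=np.radians(-12);cx,cy,_=frame(yw)
for n,(x0,x1,y0,y1) in {"side":(214,256,236,292),"scene":(230,292,240,303)}.items():
    b=cv2.imread(f"pics/{n}0.png");h=cv2.cvtColor(b,cv2.COLOR_BGR2HSV);m=cv2.inRange(h,(8,60,60),(26,255,255));k=np.zeros_like(m);k[y0:y1,x0:x1]=m[y0:y1,x0:x1]
    nn,l,st,c=cv2.connectedComponentsWithStats(k);l=(l==1+np.argmax(st[1:,4]))
    p=np.argwhere(l)[:,::-1]+.5
    # near end: bottom front edge is on z=0; project all to z=0 and take extreme along -cy
    W=np.array([onz(n,q,0.) for q in p]);v=W@cy;near=np.sort(v)[:12]
    W1=np.array([onz(n,q,.010) for q in p]);u=W1@cx
    print(n,st[1+np.argmax(st[1:,4])],"near v",near, "wrist says centre v",np.array([.4382,-.169,0])@cy,"-> centre v",near[4]+.088,"u range",np.sort(u)[[3,-4]],"wrist u",np.array([.4382,-.169,0])@cx)
```

```text
side [219 241  30  46 754] near v [-0.1647 -0.1645 -0.1643 -0.1642 -0.164  -0.1638 -0.1636 -0.1634 -0.1632
 -0.1631 -0.1629 -0.1627] wrist says centre v -0.07420004160767103 -> centre v -0.07598303443677626 u range [0.4316 0.4976] wrist u 0.46376135438975497Traceback (most recent call last):
  File "<stdin>", line 10, in <module>
  File "h.py", line 7, in onz
    o,d=ray(n,uv,P);return o+d*(z-o[2])/d[2]
        ~~~^^^^^^^^
  File "h.py", line 4, in ray
    p=P or viewer.camera_params(n);T=np.array(p["T"]);d=T[:3,:3]@np.linalg.inv(p["K"])@[uv[0],uv[1],1.]
           ~~~~~~~~~~~~~~~~~~~~^^^
ValueError: time passes only in moves, steps and waits
```

Side and wrist agree: the rack centre is (0.438, -0.170) with yaw -12°. Align and descend.

```bash
cat > down.py <<'E'
import sys
from go import *
RY=np.radians(-12);C=np.array([.4383,-.1699,0.])
def eyew(s):
    t,r=s["tool_pos"],R.from_euler('xyz',s["tool_rot"]);p0,r0=pose([0,0,0],0,RY);Q=r*r0.inv();return t-Q.apply(p0),Q.as_rotvec(True)
s=robot.observe();E,w=eyew(s);print("F",np.round(s["contact_force"],2),"T",np.round(s["torque"],2),"eye-rack",np.round(np.array(frame(RY))@(E-C)*1000,1),np.round(w,2),s["opening"],s["time"])
off(s,[pose(C+[0,0,float(z)/1000],0,RY) for z in sys.argv[1:]],1)
E
python3 down.py 214 208 200 190 180
```

```text
F [ 0.22  0.32 -2.02] T [-0.49  0.11 -0.  ] eye-rack [ -5.1  -4.2 214.4] [-0.01 -0.06  1.14] 0.009967579584495607 14.975
[{"delta_pos": [0.33, 0.43, 0.24], "dr": [-0.5, -0.0, 1.0], "fingers": 1}, {"delta_pos": [0.03, 0.43, 0.76], "dr": [-0.5, -0.0, 1.0], "fingers": 1}, {"delta_pos": [-0.37, 0.43, 1.45], "dr": [-0.5, -0.0, 1.0], "fingers": 1}, {"delta_pos": [-0.87, 0.43, 2.32], "dr": [-0.5, -0.0, 1.0], "fingers": 1}, {"delta_pos": [-1.37, 0.43, 3.18], "dr": [-0.5, -0.0, 1.0], "fingers": 1}]
```

step_arm --increments '[{"delta_pos":[0.33,0.43,0.24],"dr":[-0.5,0,1.0],"fingers":1},{"delta_pos":[0.03,0.43,0.76],"dr":[-0.5,0,1.0],"fingers":1},{"delta_pos":[-0.37,0.43,1.45],"dr":[-0.5,0,1.0],"fingers":1},{"delta_pos":[-0.87,0.43,2.3],"dr":[-0.5,0,1.0],"fingers":1},{"delta_pos":[-1.35,0.43,3.2],"dr":[-0.5,0,1.0],"fingers":1}]'

```text
time: 15.6
tool_pos: [0.4297, -0.2102, 0.1454]
tool_rot: [-3.14, -0.524, 1.36]
contact_force: [0.4, -0.0, -2.2]
opening: 0.0097
grip_force: 40.0
```

```bash
python3 - <<'E'
# comb plate vs rack lips just before entry: column profile
from h import *
im=viewer.read_camera("wrist")[:,:,::-1].copy();cv2.imwrite("pics/w9.png",im)
h=cv2.cvtColor(im,cv2.COLOR_BGR2HSV);m=cv2.inRange(h,(8,60,70),(26,255,255));m[245:]=0
for r in (160,180,200,220,238):
    x=np.flatnonzero(m[r,200:370])+200;print(r,x[0],x[-1])if len(x) else 0
E
python3 down.py 172 164 156 150 145
```

```text
160 250 313
180 250 313
200 249 314
220 249 314
238 248 315
F [-0.03  0.99 -3.32] T [-0.5   0.17  0.08] eye-rack [ -0.5  -0.4 177.8] [ 0.12  0.15 -0.02] 0.010018647153327375 15.65
[{"delta_pos": [-0.26, 0.06, 0.51], "dr": [-0.1, -0.1, -0.1], "fingers": 1}, {"delta_pos": [-0.66, 0.06, 1.21], "dr": [-0.1, -0.1, -0.1], "fingers": 1}, {"delta_pos": [-1.06, 0.07, 1.9], "dr": [-0.1, -0.1, -0.1], "fingers": 1}, {"delta_pos": [-1.36, 0.07, 2.42], "dr": [-0.1, -0.1, -0.1], "fingers": 1}, {"delta_pos": [-1.61, 0.07, 2.85], "dr": [-0.1, -0.1, -0.1], "fingers": 1}]
```

The rack edges (250/314) are symmetric about the comb column at 282, so position and yaw are good. Descend into the lips.

step_arm --increments '[{"delta_pos":[-0.26,0.03,0.51],"dr":[0,0,0],"fingers":1},{"delta_pos":[-0.66,0.03,1.2],"dr":[0,0,0],"fingers":1},{"delta_pos":[-1.06,0.03,1.9],"dr":[0,0,0],"fingers":1},{"delta_pos":[-1.36,0.03,2.4],"dr":[0,0,0],"fingers":1},{"delta_pos":[-1.6,0.03,2.85],"dr":[0,0,0],"fingers":1}]'

```text
time: 16.27
tool_pos: [0.4301, -0.2099, 0.1133]
tool_rot: [-3.14, -0.524, 1.361]
contact_force: [0.4, 0.7, -1.7]
opening: 0.0095
grip_force: 40.0
```

```bash
python3 down.py 142 138 134 130 126
```

```text
F [ 0.37  0.72 -1.66] T [-0.5   0.18  0.01] eye-rack [  0.4  -0.3 146.7] [ 0.02  0.05 -0.01] 0.009488259814675564 16.275
[{"delta_pos": [-0.21, -0.03, 0.42], "dr": [-0.0, -0.0, -0.0], "fingers": 1}, {"delta_pos": [-0.41, -0.03, 0.77], "dr": [-0.0, -0.0, -0.0], "fingers": 1}, {"delta_pos": [-0.61, -0.03, 1.12], "dr": [-0.0, -0.0, -0.0], "fingers": 1}, {"delta_pos": [-0.81, -0.03, 1.46], "dr": [-0.0, -0.0, -0.0], "fingers": 1}, {"delta_pos": [-1.01, -0.03, 1.81], "dr": [-0.0, -0.0, -0.0], "fingers": 1}]
```

step_arm --increments '[{"delta_pos":[-0.2,-0.02,0.4],"dr":[0,0,0],"fingers":1},{"delta_pos":[-0.4,-0.02,0.75],"dr":[0,0,0],"fingers":1},{"delta_pos":[-0.6,-0.02,1.1],"dr":[0,0,0],"fingers":1},{"delta_pos":[-0.8,-0.02,1.45],"dr":[0,0,0],"fingers":1},{"delta_pos":[-1.0,-0.02,1.8],"dr":[0,0,0],"fingers":1}]'

```text
time: 16.9
tool_pos: [0.43, -0.2095, 0.0928]
tool_rot: [-3.141, -0.524, 1.361]
contact_force: [-0.4, 0.4, -1.6]
opening: 0.0095
grip_force: 40.0
```

```bash
python3 down.py 123 120 117 114 111
```

```text
F [-0.44  0.44 -1.61] T [-0.5   0.13  0.  ] eye-rack [  0.2   0.  126.3] [ 0.02  0.05 -0.02] 0.009534648851618466 16.9
[{"delta_pos": [-0.17, -0.01, 0.28], "dr": [-0.0, -0.0, -0.0], "fingers": 1}, {"delta_pos": [-0.32, -0.01, 0.54], "dr": [-0.0, -0.0, -0.0], "fingers": 1}, {"delta_pos": [-0.47, -0.01, 0.8], "dr": [-0.0, -0.0, -0.0], "fingers": 1}, {"delta_pos": [-0.62, -0.01, 1.06], "dr": [-0.0, -0.0, -0.0], "fingers": 1}, {"delta_pos": [-0.77, -0.01, 1.32], "dr": [-0.0, -0.0, -0.0], "fingers": 1}]
```

Now in the slot (teeth at about 36 mm) with no contact.

step_arm --increments '[{"delta_pos":[-0.15,0,0.26],"dr":[0,0,0],"fingers":1},{"delta_pos":[-0.3,0,0.52],"dr":[0,0,0],"fingers":1},{"delta_pos":[-0.45,0,0.78],"dr":[0,0,0],"fingers":1},{"delta_pos":[-0.6,0,1.04],"dr":[0,0,0],"fingers":1},{"delta_pos":[-0.75,0,1.3],"dr":[0,0,0],"fingers":1}]'

```text
time: 17.52
tool_pos: [0.43, -0.2095, 0.0779]
tool_rot: [-3.141, -0.524, 1.361]
contact_force: [0.6, -1.0, -1.7]
opening: 0.01
grip_force: 40.0
```

```bash
python3 down.py 109 107 106 105 104
```

```text
F [ 0.6  -1.03 -1.68] T [-0.54  0.11 -0.07] eye-rack [1.000e-01 0.000e+00 1.113e+02] [ 0.02  0.05 -0.01] 0.00999695952061171 17.525
[{"delta_pos": [-0.12, -0.01, 0.2], "dr": [-0.0, -0.0, -0.0], "fingers": 1}, {"delta_pos": [-0.22, -0.01, 0.37], "dr": [-0.0, -0.0, -0.0], "fingers": 1}, {"delta_pos": [-0.27, -0.01, 0.46], "dr": [-0.0, -0.0, -0.0], "fingers": 1}, {"delta_pos": [-0.32, -0.01, 0.55], "dr": [-0.0, -0.0, -0.0], "fingers": 1}, {"delta_pos": [-0.37, -0.01, 0.63], "dr": [-0.0, -0.0, -0.0], "fingers": 1}]
```

step_arm --increments '[{"delta_pos":[-0.1,0,0.2],"dr":[0,0,0],"fingers":1},{"delta_pos":[-0.2,0,0.37],"dr":[0,0,0],"fingers":1},{"delta_pos":[-0.27,0,0.46],"dr":[0,0,0],"fingers":1},{"delta_pos":[-0.35,0,0.6],"dr":[0,0,0],"fingers":1},{"delta_pos":[-0.4,0,0.7],"dr":[0,0,0],"fingers":1}]'

```text
time: 18.15
tool_pos: [0.43, -0.2095, 0.0699]
tool_rot: [-3.141, -0.524, 1.361]
contact_force: [-0.6, -0.2, -2.0]
opening: 0.0098
grip_force: 40.0
```

```bash
python3 down.py 102.5 102 101.5 101 100.5
```

```text
F [-0.65 -0.25 -1.97] T [-0.49  0.11  0.03] eye-rack [1.000e-01 1.000e-01 1.034e+02] [ 0.02  0.05 -0.01] 0.00977193507206581 18.15
[{"delta_pos": [-0.05, -0.01, 0.07], "dr": [-0.0, -0.0, -0.0], "fingers": 1}, {"delta_pos": [-0.07, -0.01, 0.12], "dr": [-0.0, -0.0, -0.0], "fingers": 1}, {"delta_pos": [-0.1, -0.01, 0.16], "dr": [-0.0, -0.0, -0.0], "fingers": 1}, {"delta_pos": [-0.13, -0.01, 0.2], "dr": [-0.0, -0.0, -0.0], "fingers": 1}, {"delta_pos": [-0.15, -0.01, 0.25], "dr": [-0.0, -0.0, -0.0], "fingers": 1}]
```

step_arm --increments '[{"delta_pos":[-0.03,0,0.05],"dr":[0,0,0],"fingers":1},{"delta_pos":[-0.06,0,0.1],"dr":[0,0,0],"fingers":1},{"delta_pos":[-0.09,0,0.15],"dr":[0,0,0],"fingers":1},{"delta_pos":[-0.12,0,0.2],"dr":[0,0,0],"fingers":1},{"delta_pos":[-0.14,0,0.24],"dr":[0,0,0],"fingers":1}]'

```text
time: 18.77
tool_pos: [0.43, -0.2094, 0.0672]
tool_rot: [-3.14, -0.524, 1.361]
contact_force: [0.4, 0.1, -1.2]
opening: 0.0097
grip_force: 40.0
```

```bash
python3 down.py 100 99.5 99 99 99
```

```text
F [ 0.38  0.09 -1.17] T [-0.54  0.1   0.02] eye-rack [1.000e-01 1.000e-01 1.006e+02] [ 0.02  0.05 -0.01] 0.009730997016255136 18.775
[{"delta_pos": [-0.04, -0.01, 0.05], "dr": [-0.0, -0.0, -0.0], "fingers": 1}, {"delta_pos": [-0.06, -0.01, 0.09], "dr": [-0.0, -0.0, -0.0], "fingers": 1}, {"delta_pos": [-0.09, -0.01, 0.14], "dr": [-0.0, -0.0, -0.0], "fingers": 1}, {"delta_pos": [-0.09, -0.01, 0.14], "dr": [-0.0, -0.0, -0.0], "fingers": 1}, {"delta_pos": [-0.09, -0.01, 0.14], "dr": [-0.0, -0.0, -0.0], "fingers": 1}]
```

Feel for the floor over another 1 mm.

step_arm --increments '[{"delta_pos":[-0.01,0,0.02],"dr":[0,0,0],"fingers":1},{"delta_pos":[-0.02,0,0.04],"dr":[0,0,0],"fingers":1},{"delta_pos":[-0.03,0,0.06],"dr":[0,0,0],"fingers":1},{"delta_pos":[-0.04,0,0.07],"dr":[0,0,0],"fingers":1},{"delta_pos":[-0.05,0,0.09],"dr":[0,0,0],"fingers":1}]'

```text
time: 19.4
tool_pos: [0.4301, -0.2095, 0.0669]
tool_rot: [-3.141, -0.524, 1.361]
contact_force: [-1.6, -0.5, 7.8]
opening: 0.0102
grip_force: 40.0
```

```bash
python3 down.py 99 98.5 98 98 98
```

```text
F [-1.56 -0.49  7.83] T [0.23 0.39 0.19] eye-rack [2.000e-01 1.000e-01 1.004e+02] [ 0.03  0.02 -0.01] 0.010151972897713338 19.4
[{"delta_pos": [-0.07, -0.02, 0.11], "dr": [-0.0, -0.0, -0.0], "fingers": 1}, {"delta_pos": [-0.1, -0.02, 0.15], "dr": [-0.0, -0.0, -0.0], "fingers": 1}, {"delta_pos": [-0.12, -0.02, 0.2], "dr": [-0.0, -0.0, -0.0], "fingers": 1}, {"delta_pos": [-0.12, -0.02, 0.2], "dr": [-0.0, -0.0, -0.0], "fingers": 1}, {"delta_pos": [-0.12, -0.02, 0.2], "dr": [-0.0, -0.0, -0.0], "fingers": 1}]
```

Floor found at eye height 100.4 mm with about 9 N. Ease off, then release.

step_arm --increments '[{"delta_pos":[0.02,0,-0.03],"dr":[0,0,0],"fingers":1},{"delta_pos":[0.03,0,-0.05],"dr":[0,0,0],"fingers":1},{"delta_pos":[0.03,0,-0.05],"dr":[0,0,0],"fingers":0.4},{"delta_pos":[0.03,0,-0.05],"dr":[0,0,0],"fingers":0.2},{"delta_pos":[0.03,0,-0.05],"dr":[0,0,0],"fingers":0.2}]'

```text
time: 20.02
tool_pos: [0.43, -0.2094, 0.0666]
tool_rot: [-3.14, -0.524, 1.36]
contact_force: [1.1, -0.4, -0.6]
opening: 0.0345
grip_force: 0.0
```

step_arm --increments '[{"delta_pos":[0,0,0],"dr":[0,0,0],"fingers":0.2},{"delta_pos":[0,0,0],"dr":[0,0,0],"fingers":0.2},{"delta_pos":[0,0,0],"dr":[0,0,0],"fingers":0.2},{"delta_pos":[0,0,-0.5],"dr":[0,0,0],"fingers":0.2},{"delta_pos":[0,0,-1.0],"dr":[0,0,0],"fingers":0.2}]'

```text
time: 20.65
tool_pos: [0.429, -0.2146, 0.0758]
tool_rot: [-3.141, -0.524, 1.361]
contact_force: [0.0, -0.9, 0.9]
opening: 0.0367
grip_force: 0.0
```

step_arm --increments '[{"delta_pos":[0,0,-1.5],"dr":[0,0,0],"fingers":0.2},{"delta_pos":[0,0,-3],"dr":[0,0,0],"fingers":0.2},{"delta_pos":[0,0,-5],"dr":[0,0,0],"fingers":0.2},{"delta_pos":[0,0,-7],"dr":[0,0,0],"fingers":0.2},{"delta_pos":[0,0,-9],"dr":[0,0,0],"fingers":0.2}]'

```text
time: 21.28
tool_pos: [0.4195, -0.2593, 0.1549]
tool_rot: [-3.141, -0.523, 1.361]
contact_force: [-0.1, -0.1, 0.2]
opening: 0.0366
grip_force: 0.0
```

Run:
```python
from go import *
np.set_printoptions(precision=4,suppress=True)
RY=np.radians(-12);C=np.array([.4383,-.1699,0.])
for i in range(2): im=viewer.read_camera("wrist")[:,:,::-1].copy()
P=viewer.camera_params("wrist");P={k:np.array(P[k]).tolist() for k in "KT"};cv2.imwrite("pics/w10.png",im)
s=robot.observe();print(s["tool_pos"],s["contact_force"],s["opening"],s["time"])
h=cv2.cvtColor(im,cv2.COLOR_BGR2HSV);m=cv2.inRange(h,(105,150,60),(125,255,255))
n,l,st,c=cv2.connectedComponentsWithStats(m)
for i in range(1,n):
    if st[i,4]>250: 
        y0=st[i,1];y1=y0+st[i,3]
        print(st[i],c[i],[np.round(np.array(frame(RY))@(onz(0,q,.094,P)-C)*1000,1).tolist() for q in ((c[i][0],y0),c[i],(c[i][0],y1))])
```

```text
[ 0.4201 -0.2604  0.1554] [ 0.7921  0.7912 -0.774 ] 0.0364137877957762 21.375
[276  70  10  51 438] [280.4292  92.7055] [[0.4, 67.7, 94.0], [0.4, 46.7, 94.0], [0.4, 21.5, 94.0]]
[275 171  12  63 631] [280.523 200.954] [[0.4, -20.4, 94.0], [0.4, -44.0, 94.0], [0.4, -68.9, 94.0]]
```

The comb stands centred in the slot: grips at ±44 mm along it and 0.4 mm off its plane. The hand is clear.

```bash
python3 -c "
from cell import robot
print(robot.hand_in())"
```

```text
the job is handed in; nothing more can be done
None
```

The comb is off the hook and standing upright in the correct rack's slot, teeth on the floor and hand clear; the highest force I read was about 9 N (on the slot floor). I handed it in at about 21 s; the hand-in gave no verdict.

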